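Load the two lapping machines

ROBOT

A 7-joint arm with a two-finger parallel gripper is mounted at the origin on a cart in front of the work surface, level with it; the furniture and walls round the work are solid. World frame = base frame: x ahead of the robot, y to its left, z up, the work surface at z = 0. Lengths are in m, angles in degrees, forces in N, time in s.
With the tool pointing down it reaches from about 0.4 to 0.875 m from the base axis. Payload 6.5 kg.
Tool frame: the origin (TCP) lies at the very end of the fingers, on their centre line; the grasp point (between the pads) lies 19 mm behind it; x points along the fingers, z is the direction in which the jaws open and shut, and the axes are right-handed (so a half turn about x gives the same grasp; the last joint's range is limited). The gripper opens to 88 mm and grips with 3 to 60 N. Pads are 18 mm wide; open, the fingers measure 123 mm over their backs; the gripper's body (75 mm by 187 mm) begins 45 mm behind the grasp point.
Start: joints at [60.55, 30.733, -0.252, 88.115, 0.149, 61.152, -4.079], TCP at [0.281, -0.586, 0.239] pointing down, gripper open.
Joint ranges: [-154.64, 154.64], [-21.42, 123.67], [-72.66, 72.17], [13.99, 137.28], [-74.86, 254.86], [10.95, 109.41], [-158.01, 158.01]. Speed limits (degrees/s): [136.94, 136.94, 180, 180, 180, 180, 180].

INTERFACE

Orientations are given as a 3x3 rotation matrix whose columns are the frame's x, y, z axes.
In Python, from plant import env gives the robot as it stands. The module is installed in compiled form; this text tells all that it offers.
- The arm moves only by the tool apply_moves, never from a script. Its argument "deltas" is one flat list of numbers, 4 for each row, row after row: the shift along the tool's x, y, z in units of 30 mm (1.0 is 30 mm), then the turn about the tool's x in degrees. In form: [tx, ty, tz, twist, tx, ty, tz, twist, ...]. A call has 1 to 20 rows; each row shifts and turns the commanded pose from where the row before left it, along the tool's axes as they then stand; what a row does not reach is not made up. A row lasts 1/12 s, in which the tool goes at most 41.7 mm and 7.16 degrees, less where a joint would pass 70% of its speed; a pose out of reach is approached as far as the arm can. A call is refused whole if a number of a shift passes 1 or a number of a turn 7.16, either way. A call with a gripper value outside its range is refused whole. "hand" is the opening, from -1 (shut) to 1 (fully open), so that 0 is half open, set as the call begins (left out, the last holds). The fingers move at their own pace and stop on an object; "squeeze" is the grip in N (left out, the last holds). Time passes only in rows, so rows that do not move let the fingers close. It gives the time, the measured TCP pose, the force and the opening at its end, in the units of the state.
- env.get_obs(): the state, without advancing time (a new reading comes with each control period).
- env.read_camera(name): name is "side" or "top" or "wrist"; returns the picture (480x640x3 uint8, red, green, blue); there is no depth.
- env.camera_info(name): a dict with "intrinsics" (3x3 intrinsics, pixels), "rvec" (rotation vector, rad) and "tvec" (3), from world to camera coordinates, as OpenCV has them. Camera axes: x right, y down, z forward; pixel columns grow to the right and rows downward; lengths in m; the calibration is good to about 2 mm. A picture is of the moment at which its call begins: read the wrist's pose just before it. camera_info takes no time and is no camera call; for the wrist camera it gives the pose at the moment of the call.
- env.sign_off(): hands the job in, once; it reports no verdict.
Trained networks look in the newest picture that a camera, given by its name, has taken for a name from the list of things; names that differ only in an ending like _2 or _b are one class to them, and where a whole thing is asked for, a point or a joint stands for the part that bears it (a point fixed in the world has none). Each returns a list of dicts, best first, with "p" (0 to 1); they miss things now and then, are a little off and sometimes report something else, mostly with a low value. They report only what shows in the picture. A call takes as long as a camera call.
- env.recognise(camera, thing): "centre" ([x, y, z] in m, in the coordinates of the camera as it stood for that picture, good to about 4 mm: the middle of the surface that is visible of it).
- env.regions_of(camera, thing): "pixels" (480x640 bool, what is visible of it).
The state is a dict: "time_s": time; "q": joint angles; "dq": joint speeds; "joint_efforts": joint torques, N m; "ee_pos": TCP position; "tool_rot": TCP orientation; "ft_force": force on the tool from outside, world axes, zero at the start; "ft_torque": the same for the moment, N m; "opening": opening from 0.0 (shut) to 1.0 (fully open).
Only numpy, scipy, OpenCV 4.12 (cv2) and the standard library are available. Lean on these libraries where they do the work, as an engineer would, in place of code of your own. Each camera call takes 0.05 s, during which the arm holds its last target.

TASK

Load both lapping machines with the two flat valve discs: the silver steel disc goes flat in the middle of the ring on the dark iron plate, with the heavy black weight resting level on top of it; the golden bronze disc goes flat in the middle of the ring on the copper plate, with the light silver weight resting level on top of it. Set everything down without dropping it, and leave the black nut, the paste dish and the brown jar that stand among the discs where they are.

Things in the scene. Friction and masses are not known exactly. Their poses are not given: they have to be found in the camera images.
- steel_disc_mid (a point): Silver steel, with a small centre hole and a few tiny holes, valve disc lying flat on the bench, 27 mm across and 10 mm thick. This point is its centre, half-way up (5 mm above its underside); z is its axis. Mass about 0.03 kg.
- bronze_disc_mid (a point): Golden-brown bronze, with a raised rim, valve disc lying flat on the bench, 27 mm across and 10 mm thick. This point is its centre, half-way up (5 mm above its underside); z is its axis. Mass about 0.03 kg.
- black_nut_mid (a point): Black nozzle nut standing on the bench, 24 mm across and 30 mm tall; to be left alone. This point is its centre, half-way up (15 mm above the bench).
- paste_dish_mid (a point): Open steel dish of dark lapping paste standing on the bench, 67 mm across and 30 mm tall; to be left alone. This point is its centre, half-way up (15 mm above the bench).
- brown_jar_mid (a point): Brown jar with a black lid standing on the bench, 46 mm across and 71 mm tall; to be left alone. This point is its centre, half-way up (35 mm above the bench).
- heavy_weight_grip (a point): The heavy pressure weight, blackened steel with a black knob. Round body 74 mm across, 26 mm tall, with a round knob on top, 30 mm across and 45 mm tall, to lift it by. This point lies on the upright axis in the knob, 26 mm above the body's top (19 mm below the knob's top) and 52 mm above the weight's underside. About 0.8 kg.
- light_weight_grip (a point): The light pressure weight, silver aluminium with a steel knob. Round body 74 mm across, 20 mm tall, with a round knob on top, 30 mm across and 45 mm tall, to lift it by. This point lies on the upright axis in the knob, 26 mm above the body's top (19 mm below the knob's top) and 46 mm above the weight's underside. About 0.3 kg.
- iron_lap_ring (a point): Fixed lapping machine, dark grey cast-iron plate with square grooves in a pale round pan 196 mm across, drive box behind. On the plate, off its centre, a bright steel ring held by a yoke with two white rollers: 84 mm inside, 100 mm outside, 22 mm high. This point: ring centre on the plate top, 50 mm above the bench (ring top 72 mm, yoke and post at most 85 mm). z is up.
- copper_lap_ring (a point): Fixed lapping machine, reddish copper plate with square grooves in a pale round pan 196 mm across, drive box behind. On the plate, off its centre, a bright steel ring held by a yoke with two white rollers: 84 mm inside, 100 mm outside, 22 mm high. This point: ring centre on the plate top, 50 mm above the bench (ring top 72 mm, yoke and post at most 85 mm). z is up.

How it is judged:
By the outcome, as a careful person would: the job done as asked, in the order asked, and still so for the second after the job is handed in, with the robot touching nothing.
It also fails if it takes over 109 s, if anything falls off the work surface, if the arm or the gripper's body presses on something with over 40 N, if the wrist force passes 120 N, or if a joint passes its speed limit or range.

## Working session

There is one attempt and no reset: what is moved stays moved. The work goes in short steps, Python scripts to look and compute and a tool call to move; the robot and the scene stay as the last step left them, time stands still between calls to the robot, and variables do not carry over. Pictures are saved under pics/ and viewed, and the job is handed in when it is done.

Besides the shell and the picture viewer there is one more tool, called after "Call:" as a command line: name --argument value ..., lists and objects as JSON in quotes. apply_moves: Moves the arm, as the interface text tells. Its arguments: {"type":"object","properties":{"deltas":{"type":"array"},"hand":{"type":"number"},"squeeze":{"type":"number"}},"required":["deltas"]}

```bash
mkdir -p pics
cat > h.py <<'E'
import numpy as np, cv2
from plant import env
def snap(name, fn):
    ci=env.camera_info(name); im=env.read_camera(name)
    cv2.imwrite('pics/'+fn, cv2.cvtColor(im,cv2.COLOR_RGB2BGR)); return im,ci
def ray(ci,uv):
    K=np.array(ci['intrinsics']);R=cv2.Rodrigues(np.array(ci['rvec'],float))[0];t=np.array(ci['tvec'],float).ravel()
    d=R.T@np.linalg.solve(K,np.array([uv[0],uv[1],1.])); return -R.T@t,d
def onz(ci,uv,z):
    o,d=ray(ci,uv); return o+d*(z-o[2])/d[2]
def toworld(ci,p):
    R=cv2.Rodrigues(np.array(ci['rvec'],float))[0];t=np.array(ci['tvec'],float).ravel()
    return R.T@(np.array(p)-t)
def proj(ci,P):
    return cv2.projectPoints(np.array(P,float).reshape(-1,3),np.array(ci['rvec'],float),np.array(ci['tvec'],float),np.array(ci['intrinsics'],float),None)[0].reshape(-1,2)
E
python3 - <<'E'
from h import *
np.set_printoptions(precision=4,suppress=True)
o=env.get_obs();print(o['time_s'],o['ee_pos'],o['tool_rot'],o['opening'],o['ft_force'])
names='steel_disc_mid bronze_disc_mid black_nut_mid paste_dish_mid brown_jar_mid heavy_weight_grip light_weight_grip iron_lap_ring copper_lap_ring'.split()
for c in ['top','side','wrist']:
    im,ci=snap(c,c+'0.png'); print(c,ray(ci,(320,240)))
    if c=='wrist': continue
    for n in names:
        r=env.recognise(c,n); print(c,n,[(round(x['p'],2),toworld(ci,x['centre']).round(4)) for x in r[:2]])
print(env.get_obs()['time_s'])
E
```

```text
0.0 [ 0.2811 -0.5854  0.2379] [[-0.0009  0.9014  0.433 ]
 [ 0.0015  0.433  -0.9014]
 [-1.     -0.0001 -0.0017]] 0.9991292983083995 [ 1.0227 -0.7007  0.1422]
top (array([0.3414, 0.0116, 1.2267]), array([ 0.1351,  0.0162, -0.9908]))
top steel_disc_mid [(0.65, array([ 0.4488, -0.0051,  0.0107])), (0.25, array([0.6225, 0.1362, 0.0507]))]
top bronze_disc_mid [(0.31, array([0.628 , 0.1337, 0.0503]))]
top black_nut_mid [(0.51, array([ 0.4218, -0.2171,  0.0245]))]
top paste_dish_mid []
top brown_jar_mid [(0.8, array([ 0.4268, -0.1082,  0.0666]))]
top heavy_weight_grip [(0.65, array([0.4592, 0.3481, 0.0291]))]
top light_weight_grip [(0.95, array([ 0.4996, -0.3282,  0.0246]))]
top iron_lap_ring [(0.76, array([ 0.6464, -0.166 ,  0.0508]))]
top copper_lap_ring [(0.86, array([0.6271, 0.1357, 0.0476]))]
side (array([ 0.5357, -0.7958,  0.7224]), array([-0.0334,  0.766 , -0.642 ]))
side steel_disc_mid [(0.6, array([ 0.4462, -0.008 ,  0.0116]))]
side bronze_disc_mid [(0.61, array([0.4436, 0.1144, 0.0119]))]
side black_nut_mid [(0.65, array([ 0.4222, -0.2254,  0.0164]))]
side paste_dish_mid [(0.68, array([0.4211, 0.2137, 0.0144])), (0.26, array([0.4457, 0.1147, 0.0095]))]
side brown_jar_mid [(0.86, array([ 0.4232, -0.1268,  0.0509]))]
side heavy_weight_grip [(0.61, array([0.4604, 0.3437, 0.027 ])), (0.6, array([ 0.4429, -0.0089,  0.0153]))]
side light_weight_grip [(0.91, array([ 0.5034, -0.3502,  0.0221]))]
side iron_lap_ring [(0.94, array([ 0.6494, -0.1952,  0.0482]))]
side copper_lap_ring [(0.71, array([0.6272, 0.1193, 0.0534])), (0.62, array([ 0.4454, -0.0078,  0.0129]))]
wrist (array([ 0.3403, -0.557 ,  0.3851]), array([-0.2389, -0.1219, -0.9634]))
1.05
```

View pics/top0.png

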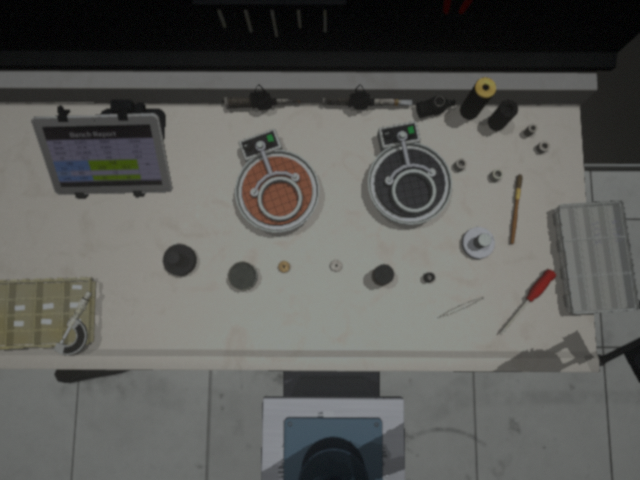

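View pics/side0.png

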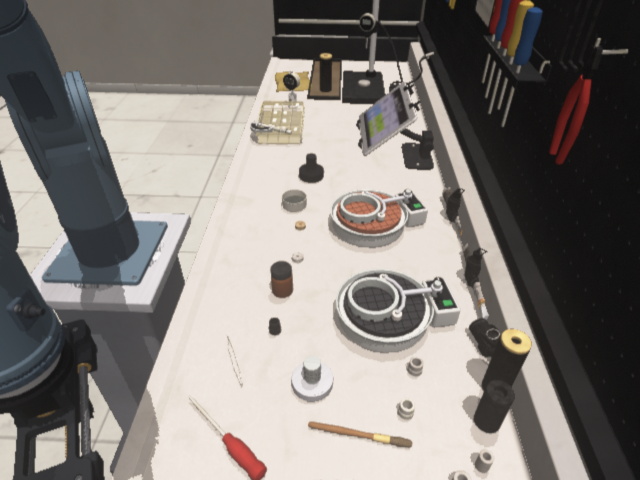

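View pics/wrist0.png

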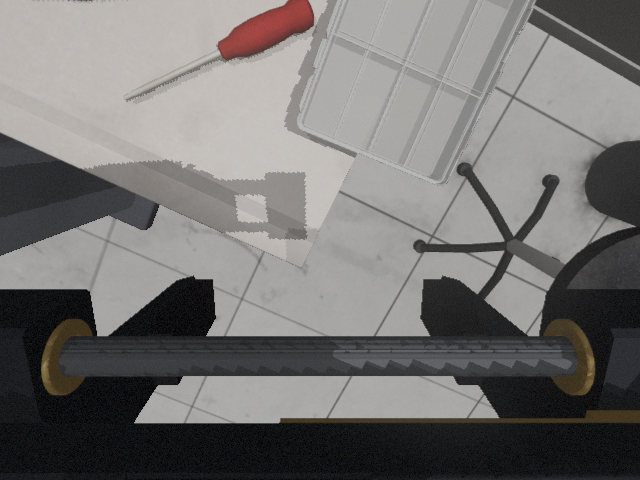

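```bash
cat > plan.py <<'E'
# usage: plan.py x y z yaw [step_mm]  -> rows for a straight move, yaw = direction of tool z (deg) in world
import sys; from h import *
def plan(x,y,z,yaw,step=29):
    o=env.get_obs(); R=np.array(o['tool_rot']); p=np.array(o['ee_pos'])
    y0=np.degrees(np.arctan2(R[1,2],R[0,2])); dyaw=(yaw-y0+180)%360-180
    d=np.array([x,y,z])-p; n=max(int(np.ceil(np.linalg.norm(d)/step*1e3)),int(np.ceil(abs(dyaw)/6.5)),1)
    rows=[];C=p.copy();yy=y0
    for i in range(n):
        tgt=p+d*(i+1)/n; a=np.radians(yy)
        w=tgt-C; c,s=np.cos(a),np.sin(a)
        ax=np.array([[0,0,-1],[s,-c,0],[c,s,0]])
        t=np.clip(np.round(ax@w/0.03,2),-1,1); C=C+ax.T@t*0.03
        tw=round(-(y0+dyaw*(i+1)/n-yy),1); yy-=tw
        rows+= [t[0],t[1],t[2],tw]
    print('t',round(o['time_s'],2),'from',p.round(4),round(y0,1),'n',n); print([float(v) for v in rows])
    print('end',C.round(4),round(yy,1))
a=[float(v) for v in sys.argv[1:]]; plan(*a)
E
python3 - <<'E'
from h import *
o=env.get_obs();R=np.array(o['tool_rot']);print(np.cross(R[:,2],R[:,0]),R[:,1])
E
python3 plan.py 0.447 -0.06 0.2 0
```

```text
[ 9.01384559e-01  4.33019488e-01 -9.61237946e-06] [ 9.01384559e-01  4.33019488e-01 -9.61237946e-06]
t 1.05 from [ 0.2815 -0.5859  0.2387] -64.3 n 20
[0.06, -0.63, -0.67, -3.2, 0.07, -0.66, -0.64, -3.2, 0.06, -0.7, -0.59, -3.3, 0.07, -0.73, -0.56, -3.2, 0.06, -0.77, -0.51, -3.2, 0.07, -0.79, -0.47, -3.2, 0.06, -0.81, -0.43, -3.2, 0.07, -0.84, -0.37, -3.2, 0.06, -0.85, -0.34, -3.3, 0.07, -0.88, -0.28, -3.2, 0.06, -0.89, -0.23, -3.2, 0.06, -0.9, -0.18, -3.2, 0.07, -0.91, -0.14, -3.2, 0.06, -0.91, -0.08, -3.2, 0.07, -0.92, -0.03, -3.3, 0.06, -0.92, 0.03, -3.2, 0.07, -0.92, 0.07, -3.2, 0.06, -0.91, 0.12, -3.2, 0.07, -0.9, 0.18, -3.2, 0.06, -0.89, 0.23, -3.2]
end [ 0.4471 -0.0599  0.2   ] -0.0
```

```bash
sed -i 's/\[s,-c,0\]/[-s,c,0]/' plan.py; python3 plan.py 0.447 -0.06 0.2 0
```

```text
t 1.05 from [ 0.2815 -0.5859  0.2387] -64.3 n 20
[0.06, 0.63, -0.67, -3.2, 0.07, 0.66, -0.64, -3.2, 0.06, 0.7, -0.59, -3.3, 0.07, 0.73, -0.56, -3.2, 0.06, 0.77, -0.51, -3.2, 0.07, 0.79, -0.47, -3.2, 0.06, 0.81, -0.43, -3.2, 0.07, 0.84, -0.37, -3.2, 0.06, 0.85, -0.34, -3.3, 0.07, 0.88, -0.28, -3.2, 0.06, 0.89, -0.23, -3.2, 0.06, 0.9, -0.18, -3.2, 0.07, 0.91, -0.14, -3.2, 0.06, 0.91, -0.08, -3.2, 0.07, 0.92, -0.03, -3.3, 0.06, 0.92, 0.03, -3.2, 0.07, 0.92, 0.07, -3.2, 0.06, 0.91, 0.12, -3.2, 0.07, 0.9, 0.18, -3.2, 0.06, 0.89, 0.23, -3.2]
end [ 0.4471 -0.0599  0.2   ] -0.0
```

Call:
apply_moves --deltas '[0.06, 0.63, -0.67, -3.2, 0.07, 0.66, -0.64, -3.2, 0.06, 0.7, -0.59, -3.3, 0.07, 0.73, -0.56, -3.2, 0.06, 0.77, -0.51, -3.2, 0.07, 0.79, -0.47, -3.2, 0.06, 0.81, -0.43, -3.2, 0.07, 0.84, -0.37, -3.2, 0.06, 0.85, -0.34, -3.3, 0.07, 0.88, -0.28, -3.2, 0.06, 0.89, -0.23, -3.2, 0.06, 0.9, -0.18, -3.2, 0.07, 0.91, -0.14, -3.2, 0.06, 0.91, -0.08, -3.2, 0.07, 0.92, -0.03, -3.3, 0.06, 0.92, 0.03, -3.2, 0.07, 0.92, 0.07, -3.2, 0.06, 0.91, 0.12, -3.2, 0.07, 0.9, 0.18, -3.2, 0.06, 0.89, 0.23, -3.2]'

```text
time_s: 2.72
ee_pos: [0.4474, -0.0588, 0.2002]
tool_rot: [[0.001, -0.002, 1.0], [-0.0, 1.0, 0.002], [-1.0, -0.0, 0.001]]
ft_force: [0.4, -1.1, -0.6]
opening: 1.004
```

```bash
cat > look.py <<'E'
import sys; from h import *
np.set_printoptions(precision=4,suppress=True)
im,ci=snap('wrist',sys.argv[1])
o=env.get_obs();print(round(o['time_s'],2),o['ee_pos'],np.array(o['tool_rot'])[:,2],o['opening'],np.array(o['ft_force']))
import pickle; pickle.dump(ci,open('ci.pkl','wb'))
for n in sys.argv[2:]:
    for x in env.recognise('wrist',n)[:2]:
        w=toworld(ci,x['centre']);print(n,round(x['p'],2),w,proj(ci,w).round())
E
python3 look.py w1.png steel_disc_mid bronze_disc_mid
```

```text
2.77 [ 0.4491 -0.053   0.2003] [0.9999 0.0114 0.0024] 0.9971074412145414 [0.7225 3.8818 0.5217]
steel_disc_mid 0.98 [ 0.447  -0.0042  0.0133] [[318. 151.]]
bronze_disc_mid 0.91 [0.4435 0.1051 0.0063] [[314.  12.]]
```

View pics/w1.png

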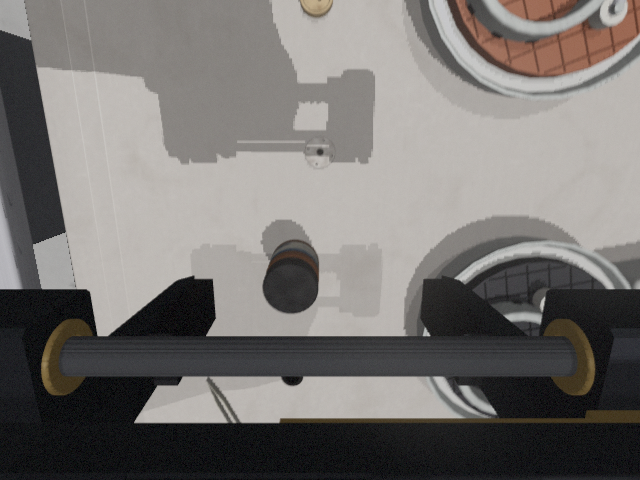

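```bash
python3 - <<'E'
from h import *
import pickle
ci=pickle.load(open('ci.pkl','rb'))
m=env.regions_of('wrist','steel_disc_mid')[0]['pixels']
ys,xs=np.nonzero(m);print(xs.min(),xs.max(),ys.min(),ys.max())
print(onz(ci,((xs.min()+xs.max())/2,(ys.min()+ys.max())/2),0.007), onz(ci,(319,152),0.008))
print(env.get_obs()['ee_pos'])
E
python3 plan.py 0.447 -0.006 0.06 0 25
```

```text
304 334 136 168
[ 0.44771742 -0.00566379  0.007     ] [ 0.44771303 -0.00562409  0.008     ]
[ 0.44715314 -0.05978714  0.20005116]
t 2.92 from [ 0.4472 -0.0598  0.2001] 0.0 n 7
[0.67, 0.26, -0.0, 0.0, 0.66, 0.25, -0.0, 0.0, 0.67, 0.26, -0.0, 0.0, 0.67, 0.25, -0.0, 0.0, 0.66, 0.26, -0.0, 0.0, 0.67, 0.26, -0.0, 0.0, 0.67, 0.25, -0.0, 0.0]
end [ 0.4471 -0.0061  0.06  ] 0.0
```

Call:
apply_moves --deltas '[0.67, 0.26, 0, 0, 0.66, 0.26, 0, 0, 0.67, 0.26, 0, 0, 0.67, 0.26, 0, 0, 0.66, 0.26, 0.01, 0, 0.67, 0.26, 0, 0, 0.67, 0.25, 0.01, 0, 0.6, 0, 0, 0, 0.6, 0, 0, 0, 0.4, 0, 0, 0, 0.2, 0, 0, 0, 0, 0, 0, 0, 0, 0, 0, 0]' --hand 0.4

```text
time_s: 4.0
ee_pos: [0.4479, -0.0065, 0.0062]
tool_rot: [[0.0, 0.002, 1.0], [-0.001, 1.0, -0.002], [-1.0, -0.001, 0.0]]
ft_force: [-0.0, 0.1, 0.7]
opening: 0.702
```

```bash
python3 look.py w2.png steel_disc_mid
```

```text
4.05 [ 0.4482 -0.0063  0.0065] [ 1.     -0.0019  0.0008] 0.6965642265866805 [ 0.1    -0.7429  0.6719]
```

View pics/w2.png

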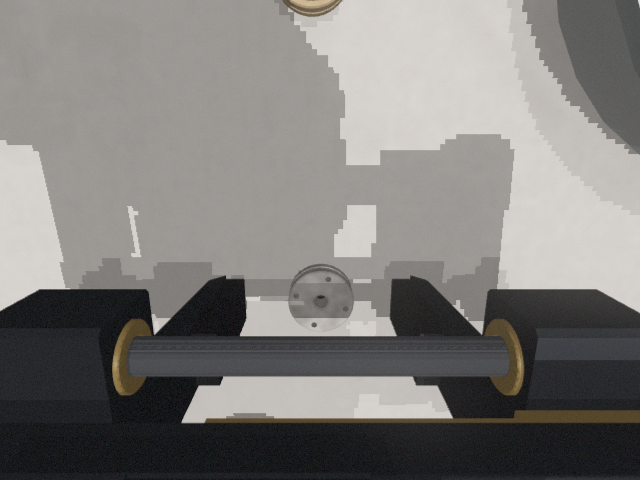

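Run:
```python
from h import *
import pickle
ci=pickle.load(open('ci.pkl','rb'))
print(onz(ci,(321,300),0.01),proj(ci,[0.448,-0.006,0.01]),onz(ci,(312,-3),0.01))
```

```text
[ 0.44822521 -0.00554097  0.01      ] [[320.45766362 301.02010163]] [0.44520865 0.10541015 0.01      ]
```

Call:
apply_moves --deltas '[0.13, 0.02, 0, 0, 0, 0, 0, 0]'

```text
time_s: 4.27
ee_pos: [0.448, -0.0051, 0.0022]
tool_rot: [[0.001, 0.001, 1.0], [0.0, 1.0, -0.001], [-1.0, 0.0, 0.001]]
ft_force: [-0.3, -0.2, -0.4]
opening: 0.7
```

Call:
apply_moves --deltas '[0, 0, 0, 0, 0, 0, 0, 0, 0, 0, 0, 0, 0, 0, 0, 0, 0, 0, 0, 0, 0, 0, 0, 0, 0, 0, 0, 0, 0, 0, 0, 0]' --hand -1 --squeeze 20

```text
time_s: 4.93
ee_pos: [0.4478, -0.005, 0.0021]
tool_rot: [[0.0, 0.001, 1.0], [0.0, 1.0, -0.001], [-1.0, 0.0, 0.0]]
ft_force: [-0.1, -0.6, 1.1]
opening: 0.293
```

```bash
python3 plan.py 0.625 -0.235 0.20 -18 29
```

```text
t 4.93 from [ 0.4478 -0.005   0.0021] -0.0 n 13
[-0.51, -0.59, 0.45, 1.4, -0.51, -0.58, 0.47, 1.4, -0.5, -0.56, 0.49, 1.3, -0.51, -0.56, 0.49, 1.4, -0.51, -0.54, 0.51, 1.4, -0.51, -0.53, 0.52, 1.4, -0.5, -0.52, 0.54, 1.4, -0.51, -0.5, 0.55, 1.4, -0.51, -0.5, 0.56, 1.3, -0.51, -0.47, 0.57, 1.4, -0.5, -0.47, 0.58, 1.4, -0.51, -0.45, 0.59, 1.4, -0.51, -0.43, 0.61, 1.4]
end [ 0.6251 -0.235   0.2001] -18.0
```

Call:
apply_moves --deltas '[-0.3, 0, 0, 0, -0.6, 0, 0, 0, -0.9, 0, 0, 0, -0.9, 0, 0, 0, -0.3, -0.59, 0.45, 1.4, -0.3, -0.58, 0.47, 1.4, -0.3, -0.56, 0.49, 1.3, -0.3, -0.56, 0.49, 1.4, -0.3, -0.54, 0.51, 1.4, -0.3, -0.53, 0.52, 1.4, -0.3, -0.52, 0.54, 1.4, -0.3, -0.5, 0.55, 1.4, -0.3, -0.5, 0.56, 1.3, -0.3, -0.47, 0.57, 1.4, -0.3, -0.47, 0.58, 1.4, -0.3, -0.45, 0.59, 1.4, -0.3, -0.43, 0.61, 1.4, 0, 0, 0, 0, 0, 0, 0, 0]'

```text
time_s: 6.52
ee_pos: [0.6251, -0.2358, 0.2006]
tool_rot: [[0.001, 0.311, 0.95], [0.0, 0.95, -0.311], [-1.0, 0.0, 0.001]]
ft_force: [-1.1, 1.1, 0.0]
opening: 0.295
```

```bash
python3 look.py w3.png iron_lap_ring
```

```text
6.57 [ 0.6244 -0.2345  0.1999] [ 0.9509 -0.3094 -0.001 ] 0.2948845075295253 [ 1.1999 -0.0339 -1.0715]
```

View pics/w3.png

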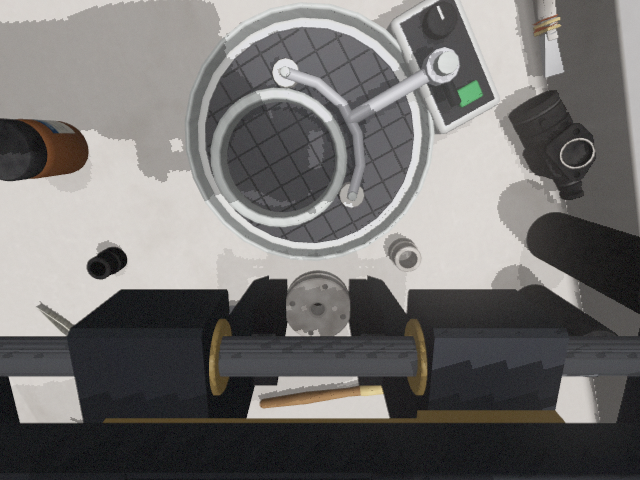

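```bash
cat > ring.py <<'E'
import sys,pickle; from h import *
from scipy.optimize import minimize
src,out,u,v=sys.argv[1],sys.argv[2],float(sys.argv[3]),float(sys.argv[4]); ci=pickle.load(open('ci.pkl','rb'))
im=cv2.imread('pics/'+src); g=cv2.GaussianBlur(cv2.cvtColor(im,cv2.COLOR_BGR2GRAY).astype(float),(0,0),1)
c0=onz(ci,(u,v),0.072); th=np.linspace(0,2*np.pi,240,endpoint=False)
def circ(c,r,z): return proj(ci,np.c_[c[0]+r*np.cos(th),c[1]+r*np.sin(th),np.full(240,z)])
def samp(P): return cv2.remap(g.astype(np.float32),P[:,0].astype(np.float32)[None],P[:,1].astype(np.float32)[None],1)[0]
def score(c): # bright annulus, darker inside
    return -(np.mean([np.median(samp(circ(c,r,.072))) for r in(.0435,.046,.0485)])-np.median(samp(circ(c,.0395,.072))) - 0.5*np.median(samp(circ(c,.0525,.072))))
def score2(c):
    a=[np.clip(samp(circ(c,r,.072)),0,255) for r in (.0430,.046,.049)]; 
    return -(np.mean(a)-0.5*np.mean(samp(circ(c,.040,.072)))-0.5*np.mean(samp(circ(c,.052,.072))))
best=min(((score2((c0[0]+dx,c0[1]+dy)),dx,dy) for dx in np.arange(-.012,.0121,.001) for dy in np.arange(-.012,.0121,.001)))
r=minimize(score2,[c0[0]+best[1],c0[1]+best[2]],method='Nelder-Mead',options=dict(initial_simplex=None,xatol=1e-4))
print(c0[:2],best,r.x,r.fun)
big=cv2.resize(im,None,fx=2,fy=2,interpolation=cv2.INTER_CUBIC)
for rad,z,col in((.042,.072,(0,0,255)),(.05,.072,(0,255,0)),(.042,.05,(255,0,0))):
    cv2.polylines(big,[np.round(circ(r.x,rad,z)*2+.5).astype(int)],True,col,1)
cu,cv_=int(2*u),int(2*v); y0=max(0,cv_-280);x0=max(0,cu-300)
cv2.imwrite('pics/'+out,big[y0:y0+560,x0:x0+600])
E
python3 ring.py w3.png r3.png 280 157
```

```text
[ 0.61451838 -0.1777641 ] (np.float32(-67.14906), np.float64(-0.0019999999999999914), np.float64(-0.0019999999999999914)) [ 0.61241193 -0.17969297] -67.21842956542969
```

View pics/r3.png

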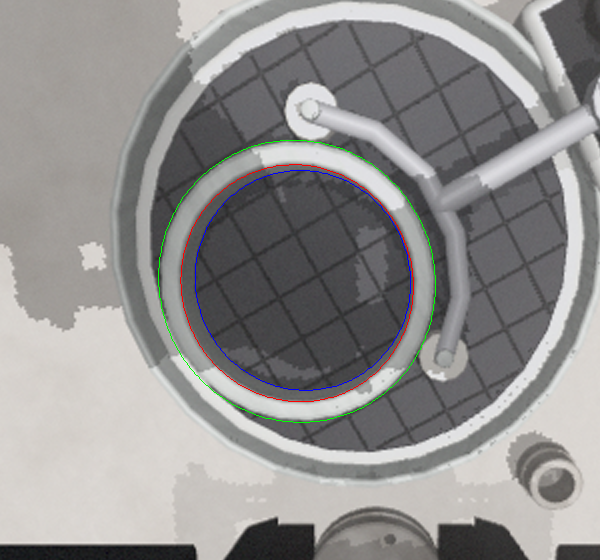

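```bash
python3 - <<'E'
from h import *
import pickle
ci=pickle.load(open('ci.pkl','rb'))
print(onz(ci,(318,309),0.208), proj(ci,[0.6251,-0.2355,0.208]))
E
python3 plan.py 0.6124 -0.1797 0.10 -18 25
```

```text
[ 0.62373469 -0.23710924  0.208     ] [[319.96468755 304.59042329]]
t 6.62 from [ 0.6242 -0.2338  0.1997] -18.0 n 5
[0.66, 0.32, -0.19, 0.0, 0.67, 0.32, -0.18, 0.0, 0.66, 0.32, -0.19, 0.0, 0.67, 0.31, -0.18, 0.0, 0.66, 0.32, -0.19, 0.0]
end [ 0.6123 -0.1798  0.1001] -18.0
```

Call:
apply_moves --deltas '[0.66, 0.33, -0.18, 0, 0.67, 0.33, -0.18, 0, 0.66, 0.32, -0.18, 0, 0.67, 0.32, -0.18, 0, 0.66, 0.32, -0.18, 0, 0.4, 0, 0, 0, 0, 0, 0, 0, 0, 0, 0, 0]'

```text
time_s: 7.28
ee_pos: [0.6139, -0.1807, 0.0883]
tool_rot: [[-0.001, 0.309, 0.951], [-0.0, 0.951, -0.309], [-1.0, -0.0, -0.001]]
ft_force: [1.0, 0.3, 1.2]
opening: 0.291
```

```bash
python3 look.py w4.png
```

```text
7.33 [ 0.6148 -0.1812  0.0892] [ 0.9507 -0.3101  0.0009] 0.29075479844787855 [ 0.4714 -1.1297  0.3974]
```

View pics/w4.png

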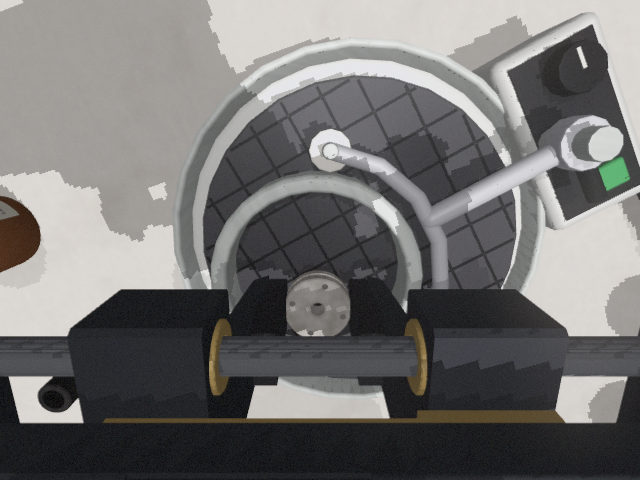

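Run:
```python
from h import *
import pickle
ci=pickle.load(open('ci.pkl','rb'))
print(onz(ci,(318,309),0.0965), proj(ci,[[0.6124,-0.1797,0.072]]),env.get_obs()['ee_pos'])
im=cv2.imread('pics/w4.png');th=np.linspace(0,2*np.pi,200)
for r,col in((.042,(0,0,255)),(.05,(0,255,0))):
    P=proj(ci,np.c_[.6124+r*np.cos(th),-.1797+r*np.sin(th),np.full(200,.072)]);cv2.polylines(im,[P.round().astype(int)],True,col,1)
cv2.imwrite('pics/r4.png',im[130:430,130:530])
```

```text
[ 0.61275568 -0.18160366  0.0965    ] [[316.01072535 282.20458875]] [ 0.61478553 -0.18123481  0.08920141]
```

View pics/r4.png

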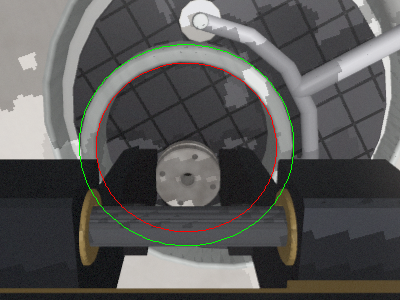

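Call:
apply_moves --deltas '[0.2, 0.05, -0.05, 0, 0.3, 0, 0, 0, 0.3, 0, 0, 0, 0.2, 0, 0, 0, 0.1, 0, 0, 0, 0.07, 0, 0, 0, 0, 0, 0, 0, 0, 0, 0, 0]'

```text
time_s: 8.0
ee_pos: [0.6136, -0.1786, 0.0533]
tool_rot: [[0.0, 0.31, 0.951], [-0.0, 0.951, -0.31], [-1.0, 0.0, 0.0]]
ft_force: [1.2, 0.7, 0.2]
opening: 0.291
```

Call:
apply_moves --deltas '[0.02, 0, 0, 0, 0.02, 0, 0, 0, 0, 0, 0, 0]'

```text
time_s: 8.25
ee_pos: [0.6136, -0.1786, 0.0522]
tool_rot: [[0.0, 0.31, 0.951], [-0.0, 0.951, -0.31], [-1.0, -0.0, 0.0]]
ft_force: [0.1, -0.1, -0.2]
opening: 0.29
```

Call:
apply_moves --deltas '[0.015, 0, 0, 0, 0.01, 0, 0, 0, 0, 0, 0, 0]'

```text
time_s: 8.5
ee_pos: [0.6136, -0.1786, 0.0521]
tool_rot: [[0.0, 0.31, 0.951], [-0.0, 0.951, -0.31], [-1.0, -0.0, 0.0]]
ft_force: [-2.0, 0.5, 5.5]
opening: 0.295
```

Call:
apply_moves --deltas '[0, 0, 0, 0, 0, 0, 0, 0, 0, 0, 0, 0, 0, 0, 0, 0, 0, 0, 0, 0]' --hand -0.18

```text
time_s: 8.92
ee_pos: [0.6134, -0.1786, 0.0512]
tool_rot: [[-0.0, 0.31, 0.951], [0.0, 0.951, -0.31], [-1.0, -0.0, -0.0]]
ft_force: [-0.1, 0.7, 0.1]
opening: 0.413
```

Call:
apply_moves --deltas '[-0.2, 0, 0, 0, -0.4, 0, 0, 0, -0.8, 0, 0, 0, -1, 0, 0, 0, -1, 0, 0, 0, -1, -0.5, 0, 0, -0.6, -0.7, 0, 0, 0, -0.6, 0, 0, 0, 0, 0, 0, 0, 0, 0, 0]'

```text
time_s: 9.75
ee_pos: [0.5964, -0.231, 0.2023]
tool_rot: [[0.001, 0.312, 0.95], [-0.001, 0.95, -0.312], [-1.0, -0.0, 0.001]]
ft_force: [0.2, 0.1, 0.3]
opening: 0.408
```

```bash
python3 look.py w5.png steel_disc_mid
```

```text
9.8 [ 0.5967 -0.2293  0.2017] [ 0.9508 -0.3099 -0.    ] 0.4130227101774639 [-1.0998  0.8807 -0.057 ]
steel_disc_mid 0.77 [ 0.6106 -0.1788  0.057 ] [[315. 153.]]
```

View pics/w5.png

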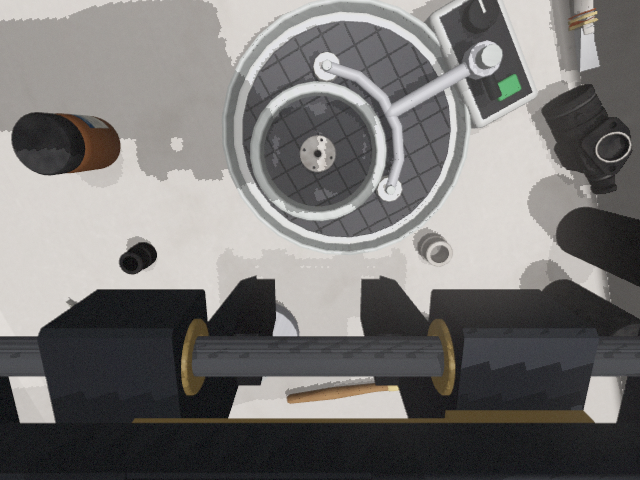

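```bash
python3 ring.py w5.png r5.png 318 149
python3 - <<'E'
from h import *
import pickle
ci=pickle.load(open('ci.pkl','rb'))
print(onz(ci,(318,153.5),0.06))
E
python3 plan.py 0.43 0.29 0.24 37 29
```

```text
[ 0.61376395 -0.17626028] (np.float32(-71.9098), np.float64(-0.0009999999999999905), np.float64(-0.003999999999999993)) [ 0.61327538 -0.1798651 ] -72.88954162597656
[ 0.61263288 -0.17978419  0.06      ]
t 9.85 from [ 0.5968 -0.2284  0.2013] -18.0 n 19
[-0.07, 0.77, -0.56, -2.9, -0.07, 0.81, -0.52, -2.9, -0.06, 0.82, -0.48, -2.9, -0.07, 0.85, -0.43, -2.9, -0.07, 0.88, -0.39, -2.9, -0.07, 0.89, -0.35, -2.9, -0.07, 0.9, -0.3, -2.9, -0.06, 0.92, -0.26, -2.8, -0.07, 0.93, -0.21, -2.9, -0.07, 0.95, -0.16, -2.9, -0.07, 0.94, -0.11, -2.9, -0.06, 0.96, -0.07, -2.9, -0.07, 0.95, -0.02, -2.9, -0.07, 0.96, 0.03, -2.9, -0.07, 0.95, 0.08, -2.9, -0.07, 0.95, 0.12, -2.9, -0.06, 0.94, 0.18, -2.9, -0.07, 0.93, 0.22, -2.9, -0.07, 0.91, 0.27, -2.9]
end [0.4301 0.29   0.24  ] 37.0
```

```bash
python3 plan.py 0.496 0.285 0.22 37 29
```

```text
t 9.85 from [ 0.5968 -0.2284  0.2013] -18.0 n 19
[-0.03, 0.8, -0.45, -2.9, -0.04, 0.83, -0.4, -2.9, -0.03, 0.84, -0.36, -2.9, -0.03, 0.86, -0.32, -2.9, -0.03, 0.88, -0.28, -2.9, -0.04, 0.88, -0.23, -2.9, -0.03, 0.9, -0.19, -2.9, -0.03, 0.91, -0.14, -2.8, -0.04, 0.91, -0.09, -2.9, -0.03, 0.92, -0.05, -2.9, -0.03, 0.92, -0.0, -2.9, -0.03, 0.91, 0.04, -2.9, -0.04, 0.92, 0.09, -2.9, -0.03, 0.9, 0.14, -2.9, -0.03, 0.9, 0.18, -2.9, -0.03, 0.89, 0.22, -2.9, -0.04, 0.88, 0.28, -2.9, -0.03, 0.86, 0.31, -2.9, -0.03, 0.85, 0.36, -2.9]
end [0.4959 0.285  0.2199] 37.0
```

Call:
apply_moves --deltas '[-0.03, 0.8, -0.45, -2.9, -0.04, 0.83, -0.4, -2.9, -0.03, 0.84, -0.36, -2.9, -0.03, 0.86, -0.32, -2.9, -0.03, 0.88, -0.28, -2.9, -0.04, 0.88, -0.23, -2.9, -0.03, 0.9, -0.19, -2.9, -0.03, 0.91, -0.14, -2.8, -0.04, 0.91, -0.09, -2.9, -0.03, 0.92, -0.05, -2.9, -0.03, 0.92, 0, -2.9, -0.03, 0.91, 0.04, -2.9, -0.04, 0.92, 0.09, -2.9, -0.03, 0.9, 0.14, -2.9, -0.03, 0.9, 0.18, -2.9, -0.03, 0.89, 0.22, -2.9, -0.04, 0.88, 0.28, -2.9, -0.03, 0.86, 0.31, -2.9, -0.03, 0.85, 0.36, -2.9, 0, 0, 0, 0]' --hand 0.5

```text
time_s: 11.52
ee_pos: [0.4926, 0.2917, 0.2204]
tool_rot: [[-0.002, -0.611, 0.792], [0.005, 0.792, 0.611], [-1.0, 0.005, 0.002]]
ft_force: [-0.3, 0.2, -1.1]
opening: 0.746
```

Call:
apply_moves --deltas '[0, 0, 0, 0, 0, 0, 0, 0]'

```text
time_s: 11.68
ee_pos: [0.4958, 0.2837, 0.2195]
tool_rot: [[-0.001, -0.602, 0.799], [-0.001, 0.799, 0.602], [-1.0, 0.0, -0.001]]
ft_force: [-0.0, -0.7, -0.7]
opening: 0.749
```

```bash
python3 look.py w6.png heavy_weight_grip
```

```text
11.73 [0.4964 0.2829 0.2195] [ 0.7995  0.6007 -0.0012] 0.7506701444655374 [-0.2927 -0.3385 -0.3749]
heavy_weight_grip 0.59 [0.4562 0.355  0.024 ] [[331. 120.]]
```

View pics/w6.png

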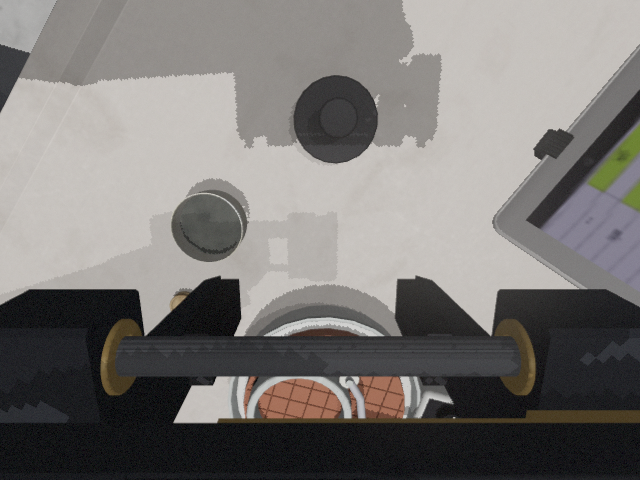

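Run:
```python
from h import *
import pickle
ci=pickle.load(open('ci.pkl','rb'))
print(onz(ci,(335.5,118.5),0.022),onz(ci,(338.5,117.5),0.071))
m=env.regions_of('wrist','heavy_weight_grip')[0]['pixels'];ys,xs=np.nonzero(m);print(xs.min(),xs.max(),ys.min(),ys.max())
```

```text
[0.45812652 0.35834774 0.022     ] [0.45904787 0.35723525 0.071     ]
294 376 76 162
```

```bash
python3 - <<'E'
from h import *
import pickle
ci=pickle.load(open('ci.pkl','rb'));ct=env.camera_info('top')
for z in (0,.03,.06,.1,.15): print(z,onz(ci,(495,222),z)[:2],onz(ct,(172,190),z)[:2])
E
python3 plan.py 0.4588 0.3575 0.11 37.9 27
```

```text
0 [0.64710771 0.37759097] [0.62756866 0.38658231]
0.03 [0.63135463 0.37426199] [0.62056963 0.37741062]
0.06 [0.61560154 0.37093301] [0.6135706  0.36823892]
0.1 [0.59459743 0.36649438] [0.60423855 0.35601   ]
0.15 [0.56834228 0.36094608] [0.5925735  0.34072385]
t 11.83 from [0.4967 0.2824 0.2197] 36.9 n 6
[0.61, 0.46, 0.08, -0.2, 0.61, 0.46, 0.08, -0.1, 0.61, 0.46, 0.09, -0.2, 0.61, 0.46, 0.08, -0.2, 0.61, 0.46, 0.09, -0.2, 0.61, 0.46, 0.09, -0.1]
end [0.4587 0.3576 0.1099] 37.9
```

Call:
apply_moves --deltas '[0.61, 0.46, 0.08, -0.2, 0.61, 0.46, 0.08, -0.2, 0.61, 0.46, 0.09, -0.2, 0.61, 0.46, 0.08, -0.2, 0.61, 0.46, 0.09, -0.2, 0.61, 0.46, 0.09, 0, 0, 0, 0, 0, 0, 0, 0, 0]'

```text
time_s: 12.5
ee_pos: [0.4579, 0.358, 0.1097]
tool_rot: [[-0.001, -0.615, 0.788], [-0.001, 0.788, 0.615], [-1.0, -0.0, -0.002]]
ft_force: [-0.1, -0.3, -0.8]
opening: 0.751
```

```bash
python3 look.py w7.png
python3 - <<'E'
from h import *
import pickle
ci=pickle.load(open('ci.pkl','rb'))
print(proj(ci,[0.4588,0.3575,0.071]))
E
```

```text
12.55 [0.459  0.3578 0.1106] [ 0.789   0.6144 -0.0001] 0.750978970494831 [-0.3732 -0.2443  0.877 ]
[[319.98819314 270.16112943]]
```

View pics/w7.png

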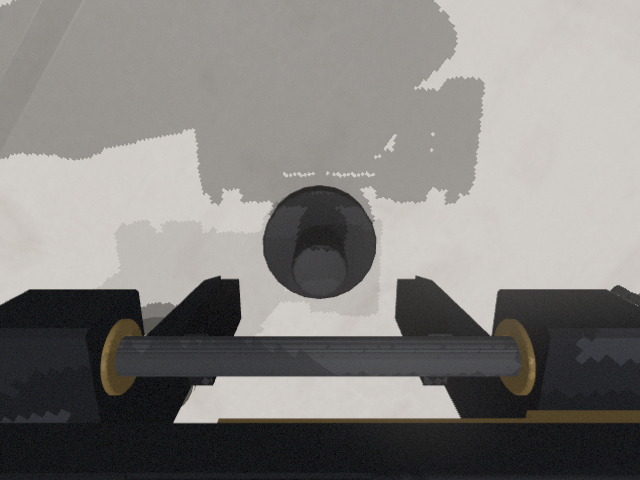

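Call:
apply_moves --deltas '[0.6, 0, 0, 0, 0.7, 0, 0, 0, 0.6, 0, 0, 0, 0.4, 0, 0, 0, 0.2, 0, 0, 0, 0.03, 0, 0, 0, 0, 0, 0, 0]'

```text
time_s: 13.13
ee_pos: [0.459, 0.3586, 0.0349]
tool_rot: [[0.001, -0.615, 0.789], [0.0, 0.789, 0.615], [-1.0, -0.0, 0.001]]
ft_force: [-0.6, 0.4, -0.3]
opening: 0.748
```

Call:
apply_moves --deltas '[0, 0, 0, 0, 0, 0, 0, 0, 0, 0, 0, 0, 0, 0, 0, 0, 0, 0, 0, 0, 0, 0, 0, 0, 0, 0, 0, 0, 0, 0, 0, 0]' --hand -1 --squeeze 50

```text
time_s: 13.8
ee_pos: [0.4584, 0.3588, 0.0344]
tool_rot: [[0.0, -0.615, 0.788], [0.0, 0.788, 0.615], [-1.0, -0.0, 0.0]]
ft_force: [-0.8, -0.5, 1.6]
opening: 0.33
```

Call:
apply_moves --deltas '[-0.2, 0, 0, 0, -0.4, 0, 0, 0, -0.6, 0, 0, 0, -0.8, 0, 0, 0, -0.9, 0, 0, 0, -0.9, 0, 0, 0, 0, 0, 0, 0]'

```text
time_s: 14.38
ee_pos: [0.46, 0.3609, 0.1534]
tool_rot: [[0.006, -0.615, 0.788], [0.005, 0.788, 0.615], [-1.0, 0.0, 0.008]]
ft_force: [0.9, 2.3, -6.6]
opening: 0.328
```

```bash
python3 look.py w8.png; python3 plan.py 0.592 -0.238 0.165 -18 27
```

```text
14.43 [0.4593 0.3598 0.1507] [0.7885 0.615  0.0049] 0.3263502821082549 [-0.0849 -0.3515 -8.5156]
t 14.43 from [0.4593 0.3598 0.1507] 38.0 n 23
[-0.02, -0.8, -0.38, 2.4, -0.02, -0.82, -0.35, 2.5, -0.02, -0.83, -0.31, 2.4, -0.02, -0.84, -0.28, 2.4, -0.02, -0.86, -0.24, 2.5, -0.02, -0.86, -0.2, 2.4, -0.02, -0.87, -0.17, 2.4, -0.03, -0.88, -0.13, 2.5, -0.02, -0.88, -0.09, 2.4, -0.02, -0.89, -0.05, 2.4, -0.02, -0.89, -0.02, 2.5, -0.02, -0.88, 0.02, 2.4, -0.02, -0.89, 0.06, 2.4, -0.02, -0.88, 0.09, 2.5, -0.02, -0.88, 0.14, 2.4, -0.02, -0.87, 0.17, 2.4, -0.02, -0.86, 0.2, 2.5, -0.02, -0.86, 0.25, 2.4, -0.02, -0.84, 0.28, 2.4, -0.02, -0.83, 0.31, 2.5, -0.02, -0.81, 0.35, 2.4, -0.02, -0.8, 0.39, 2.4, -0.03, -0.79, 0.41, 2.5]
end [ 0.5919 -0.2381  0.1651] -18.0
```

View pics/w8.png

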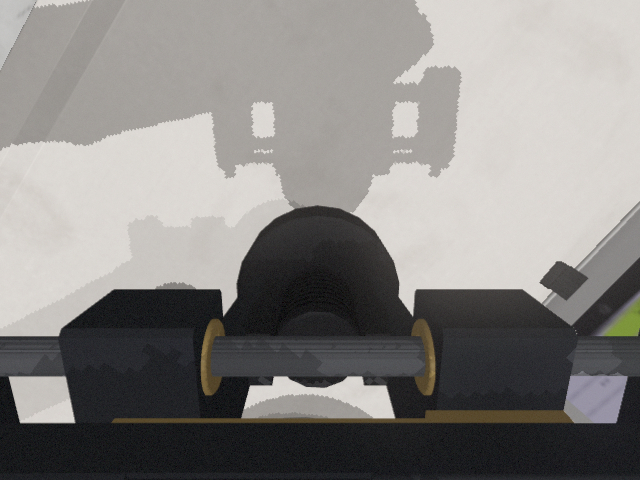

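```bash
python3 plan.py 0.613 -0.1786 0.165 -18 27
```

```text
t 14.43 from [0.4593 0.3598 0.1507] 38.0 n 21
[-0.02, -0.82, -0.33, 2.7, -0.03, -0.84, -0.3, 2.6, -0.02, -0.85, -0.25, 2.7, -0.02, -0.87, -0.22, 2.7, -0.02, -0.87, -0.17, 2.6, -0.03, -0.88, -0.14, 2.7, -0.02, -0.88, -0.09, 2.7, -0.02, -0.89, -0.05, 2.6, -0.02, -0.89, -0.01, 2.7, -0.03, -0.88, 0.03, 2.6, -0.02, -0.89, 0.07, 2.7, -0.02, -0.88, 0.11, 2.7, -0.02, -0.88, 0.15, 2.6, -0.03, -0.86, 0.2, 2.7, -0.02, -0.86, 0.23, 2.7, -0.02, -0.85, 0.28, 2.6, -0.02, -0.83, 0.31, 2.7, -0.03, -0.82, 0.35, 2.7, -0.02, -0.8, 0.39, 2.6, -0.02, -0.78, 0.42, 2.7, -0.03, -0.75, 0.47, 2.7]
end [ 0.6132 -0.1785  0.1651] -18.0
```

Call:
apply_moves --deltas '[-0.01, -0.4, -0.16, 1.3, -0.01, -0.42, -0.17, 1.4, -0.03, -0.84, -0.3, 2.6, -0.02, -0.85, -0.25, 2.7, -0.02, -0.87, -0.22, 2.7, -0.02, -0.87, -0.17, 2.6, -0.03, -0.88, -0.14, 2.7, -0.02, -0.88, -0.09, 2.7, -0.02, -0.89, -0.05, 2.6, -0.02, -0.89, -0.01, 2.7, -0.03, -0.88, 0.03, 2.6, -0.02, -0.89, 0.07, 2.7, -0.02, -0.88, 0.11, 2.7, -0.02, -0.88, 0.15, 2.6, -0.03, -0.86, 0.2, 2.7]'

```text
time_s: 15.68
ee_pos: [0.5586, -0.0036, 0.1558]
tool_rot: [[-0.004, -0.007, 1.0], [-0.001, 1.0, 0.007], [-1.0, -0.001, -0.004]]
ft_force: [0.4, 0.9, -7.9]
opening: 0.326
```

Call:
apply_moves --deltas '[-0.02, -0.86, 0.23, 2.7, -0.02, -0.85, 0.28, 2.6, -0.02, -0.83, 0.31, 2.7, -0.03, -0.82, 0.35, 2.7, -0.02, -0.8, 0.39, 2.6, -0.02, -0.6, 0.32, 2.7, -0.02, -0.4, 0.24, 1.5, -0.01, -0.3, 0.18, 1.2, 0, -0.2, 0.13, 0, 0, 0, 0, 0, 0, 0, 0, 0, 0, 0, 0, 0]'

```text
time_s: 16.68
ee_pos: [0.6104, -0.1769, 0.1625]
tool_rot: [[-0.001, 0.307, 0.952], [0.001, 0.952, -0.307], [-1.0, 0.001, -0.001]]
ft_force: [0.1, 1.0, -8.1]
opening: 0.327
```

```bash
python3 look.py w9.png; python3 plan.py 0.613 -0.1786 0.13 -18 27
```

```text
16.73 [ 0.6105 -0.177   0.1626] [ 0.9516 -0.3075 -0.0008] 0.32586751060772406 [ 0.0759  0.0861 -7.8146]
t 16.73 from [ 0.6105 -0.177   0.1626] -17.9 n 2
[0.54, -0.01, 0.05, 0.0, 0.55, -0.02, 0.04, 0.1]
end [ 0.6128 -0.1787  0.1299] -18.0
```

View pics/w9.png

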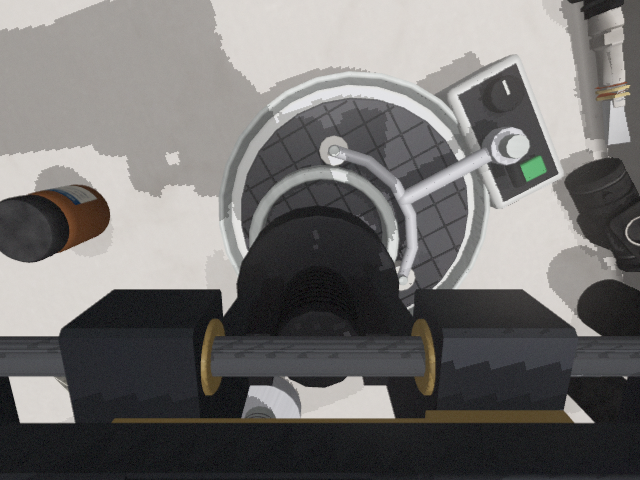

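Run:
```python
from h import *
import pickle
ci=pickle.load(open('ci.pkl','rb'));th=np.linspace(0,2*np.pi,400)
for k in(-.003,-.0015,0,.0015):
  for z in (.1535,.1281):
    c=np.array([.6105+k*.3075,-.177+k*.9516]);P=proj(ci,np.c_[c[0]+.037*np.cos(th),c[1]+.037*np.sin(th),np.full(400,z)]);print(k,z,P.min(0),P.max(0))
```

```text
-0.003 0.1535 [237.78727501 215.0736976 ] [402.30430718 367.51360038]
-0.003 0.1281 [248.03271882 204.58491221] [391.51927157 339.50505955]
-0.0015 0.1535 [237.60102323 211.60183555] [402.50003255 364.75034912]
-0.0015 0.1281 [247.89116877 201.55747858] [391.6679621  337.02417809]
0 0.1535 [237.41390479 208.11289143] [402.69666916 361.97497362]
0 0.1281 [247.74904504 198.51715613] [391.81725553 334.53373837]
0.0015 0.1535 [237.22591363 204.60673885] [402.89422337 359.18739391]
0.0015 0.1281 [247.60634416 195.46386236] [391.96715552 332.03368504]
```

Run:
```python
import cv2,numpy as np
im=cv2.imread('pics/w9.png')[190:400,220:420].astype(float)
im=np.clip((im/255)**0.45*255,0,255).astype('uint8')
cv2.imwrite('pics/w9z.png',cv2.resize(im,None,fx=2.8,fy=2.8,interpolation=cv2.INTER_CUBIC))
```

```text
(no output)
```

View pics/w9z.png

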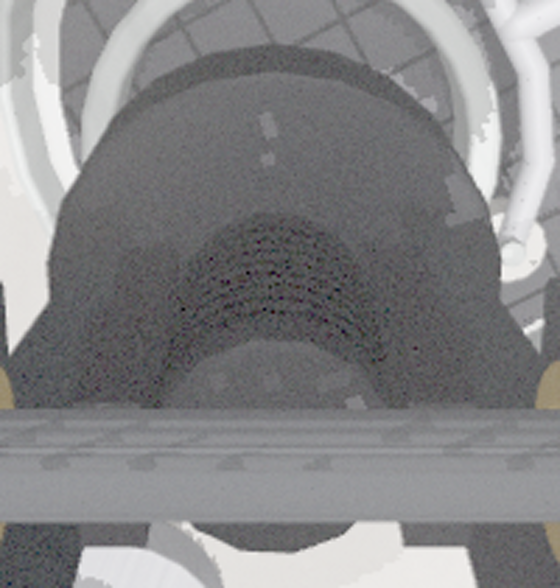

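Call:
apply_moves --deltas '[0.3, 0.01, 0.06, 0, 0.5, 0, 0.06, 0, 0.5, 0, 0, 0, 0.3, 0, 0, 0, 0.15, 0, 0, 0, 0, 0, 0, 0, 0, 0, 0, 0]'

```text
time_s: 17.32
ee_pos: [0.6143, -0.1796, 0.11]
tool_rot: [[-0.0, 0.31, 0.951], [0.0, 0.951, -0.31], [-1.0, 0.0, -0.0]]
ft_force: [0.2, 0.5, -7.5]
opening: 0.323
```

```bash
python3 look.py w10.png
python3 - <<'E'
import cv2,numpy as np
im=cv2.imread('pics/w10.png')[130:430,200:480].astype(float)
im=np.clip((im/255)**0.45*255,0,255).astype('uint8')
cv2.imwrite('pics/w10z.png',cv2.resize(im,None,fx=2,fy=2,interpolation=cv2.INTER_CUBIC))
E
```

```text
17.37 [ 0.6147 -0.1797  0.1106] [ 0.9509 -0.3096  0.0009] 0.32517877693662084 [ 0.885  -0.1876 -7.7585]
```

View pics/w10z.png

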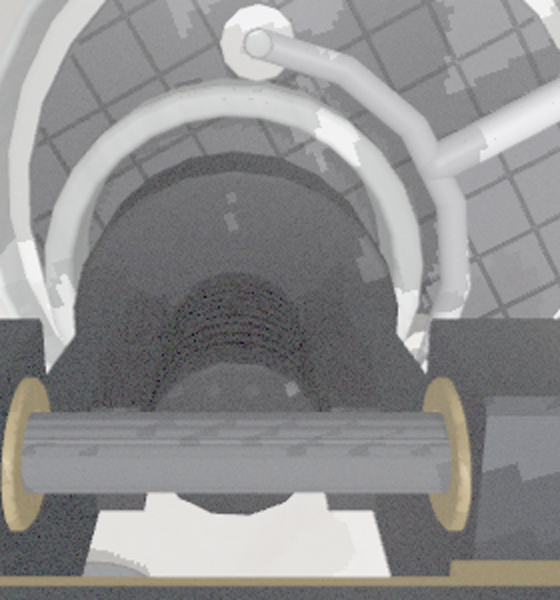

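Run:
```python
from h import *
import pickle
ci=pickle.load(open('ci.pkl','rb'));th=np.linspace(0,2*np.pi,400)
def ext(c,r,z):
    P=proj(ci,np.c_[c[0]+r*np.cos(th),c[1]+r*np.sin(th),np.full(400,z)]);return P.min(0).round(1),P.max(0).round(1)
R=np.array([.613,-.1798]);T=np.array([.6147,-.1797]);y=np.array([.31,.951])
for k in(-.002,0,.002):
    print(k,'ring out',ext(R+k*y,.05,.072),'in',ext(R+k*y,.042,.072))
for k in (-.004,-.002,0): print(k,'wt bot',ext(T+k*y,.037,.076),'top',ext(T+k*y,.037,.102))
```

```text
-0.002 ring out (array([222. , 176.2]), array([412.7, 356.1])) in (array([237.3, 192.4]), array([397.4, 343.3]))
0 ring out (array([221.7, 172. ]), array([413. , 352.9])) in (array([237.1, 188.4]), array([397.6, 340.1]))
0.002 ring out (array([221.5, 167.9]), array([413.2, 349.7])) in (array([236.9, 184.3]), array([397.8, 336.9]))
-0.004 wt bot (array([248.6, 206.6]), array([392.2, 341.3])) top (array([238.2, 217.7]), array([403.5, 370.4]))
-0.002 wt bot (array([248.4, 202.5]), array([392.4, 338. ])) top (array([238. , 213.1]), array([403.7, 366.7]))
0 wt bot (array([248.3, 198.5]), array([392.6, 334.7])) top (array([237.7, 208.4]), array([404., 363.]))
```

Call:
apply_moves --deltas '[0, 0.08, -0.01, 0, 0, 0, 0, 0, 0, 0, 0, 0]'

```text
time_s: 17.62
ee_pos: [0.6151, -0.1771, 0.1108]
tool_rot: [[0.001, 0.309, 0.951], [-0.0, 0.951, -0.309], [-1.0, 0.0, 0.001]]
ft_force: [0.4, -0.6, -7.5]
opening: 0.329
```

```bash
python3 look.py w11.png
python3 - <<'E'
import cv2,numpy as np
im=cv2.imread('pics/w11.png')[130:430,200:480].astype(float)
im=np.clip((im/255)**0.45*255,0,255).astype('uint8')
cv2.imwrite('pics/w11z.png',cv2.resize(im,None,fx=2,fy=2,interpolation=cv2.INTER_CUBIC))
E
```

```text
17.67 [ 0.6149 -0.1772  0.1107] [ 0.9509 -0.3095  0.0008] 0.329360732915052 [-0.9421  0.7285 -7.016 ]
```

View pics/w11z.png

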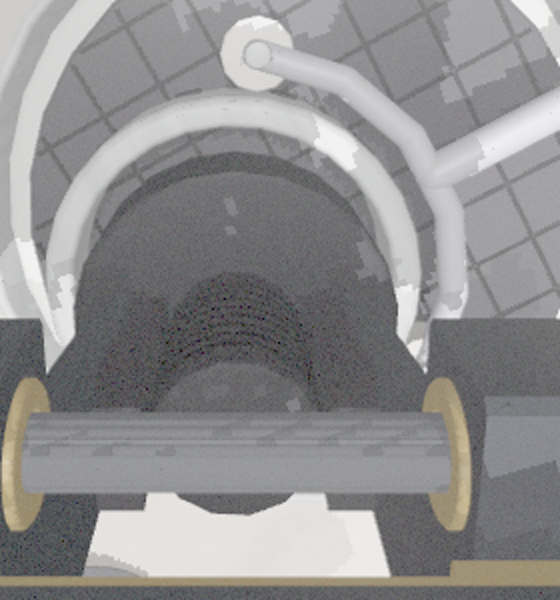

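Call:
apply_moves --deltas '[0.1, 0.03, -0.02, 0, 0.15, 0, 0, 0, 0.12, 0, 0, 0, 0.1, 0, 0, 0, 0.03, 0, 0, 0, 0, 0, 0, 0, 0, 0, 0, 0]'

```text
time_s: 18.25
ee_pos: [0.6144, -0.1763, 0.095]
tool_rot: [[0.0, 0.31, 0.951], [-0.0, 0.951, -0.31], [-1.0, 0.0, 0.0]]
ft_force: [0.5, -0.2, -7.4]
opening: 0.328
```

Call:
apply_moves --deltas '[0.015, 0, 0, 0, 0.015, 0, 0, 0, 0, 0, 0, 0]'

```text
time_s: 18.5
ee_pos: [0.6144, -0.1763, 0.0949]
tool_rot: [[0.0, 0.31, 0.951], [-0.0, 0.951, -0.31], [-1.0, -0.0, 0.0]]
ft_force: [-2.9, 0.7, 1.6]
opening: 0.329
```

Call:
apply_moves --deltas '[0, 0, 0, 0, 0, 0, 0, 0, 0, 0, 0, 0, 0, 0, 0, 0, 0, 0, 0, 0, 0, 0, 0, 0]' --hand 0.3

```text
time_s: 19.0
ee_pos: [0.6146, -0.1764, 0.0944]
tool_rot: [[0.001, 0.31, 0.951], [-0.0, 0.951, -0.31], [-1.0, 0.0, 0.001]]
ft_force: [-0.3, 0.5, -0.2]
opening: 0.65
```

Call:
apply_moves --deltas '[-0.2, 0, 0, 0, -0.5, 0, 0, 0, -0.9, 0, 0, 0, -1, 0, 0, 0, -0.8, -0.3, 0, 0, -0.3, -0.6, 0, 0, 0, -0.7, 0, 0, 0, -0.5, 0, 0, 0, 0, 0, 0, 0, 0, 0, 0]'

```text
time_s: 19.83
ee_pos: [0.5943, -0.2367, 0.2048]
tool_rot: [[-0.001, 0.312, 0.95], [0.0, 0.95, -0.312], [-1.0, 0.0, -0.001]]
ft_force: [0.4, 0.8, -0.6]
opening: 0.651
```

```bash
python3 look.py w12.png; python3 plan.py 0.4445 0.055 0.2 10 29;python3 -c "
from h import *
snap('side','s12.png')"
```

```text
19.88 [ 0.5948 -0.2351  0.2048] [ 0.9509 -0.3095 -0.001 ] 0.6508978192698046 [ 0.694   0.5382 -0.2183]
t 19.88 from [ 0.5948 -0.2351  0.2048] -18.0 n 12
[0.01, 0.64, -0.65, -2.3, 0.02, 0.66, -0.62, -2.4, 0.01, 0.69, -0.59, -2.3, 0.01, 0.71, -0.56, -2.3, 0.02, 0.73, -0.54, -2.4, 0.01, 0.76, -0.5, -2.3, 0.01, 0.77, -0.47, -2.3, 0.02, 0.79, -0.45, -2.4, 0.01, 0.82, -0.4, -2.3, 0.01, 0.82, -0.38, -2.4, 0.02, 0.84, -0.34, -2.3, 0.01, 0.86, -0.31, -2.3]
end [0.4443 0.055  0.2   ] 10.0
```

View pics/w12.png

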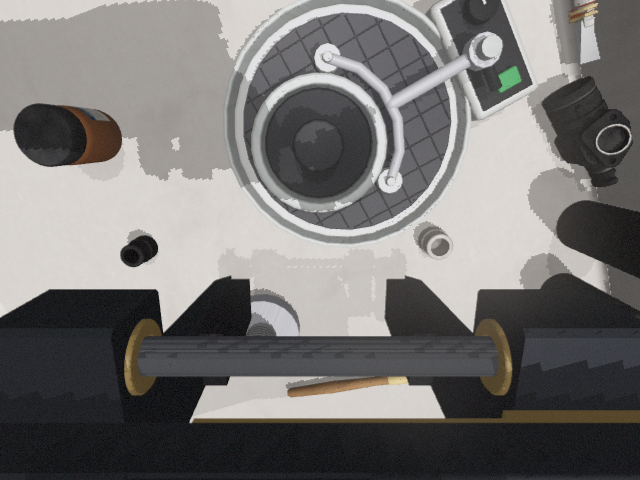

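View pics/s12.png

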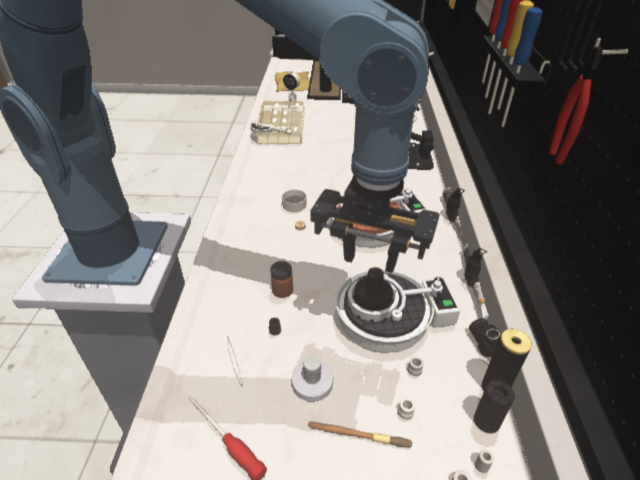

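Run:
```python
from h import *
import pickle
ci=pickle.load(open('ci.pkl','rb'));th=np.linspace(0,2*np.pi,200)
im=cv2.imread('pics/w12.png');im=np.clip((im/255.)**0.5*255,0,255).astype('uint8')
big=cv2.resize(im[50:250,220:440],None,fx=3,fy=3,interpolation=cv2.INTER_CUBIC)
c=(.6132,-.1797)
for r,z,col in((.037,.086,(0,0,255)),(.042,.072,(0,255,0)),(.05,.072,(0,255,0)),(.015,.131,(255,0,0))):
    P=(proj(ci,np.c_[c[0]+r*np.cos(th),c[1]+r*np.sin(th),np.full(200,z)])-[220,50])*3
    cv2.polylines(big,[P.round().astype(int)],True,col,1)
cv2.imwrite('pics/r12.png',big)
```

```text
(no output)
```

View pics/r12.png

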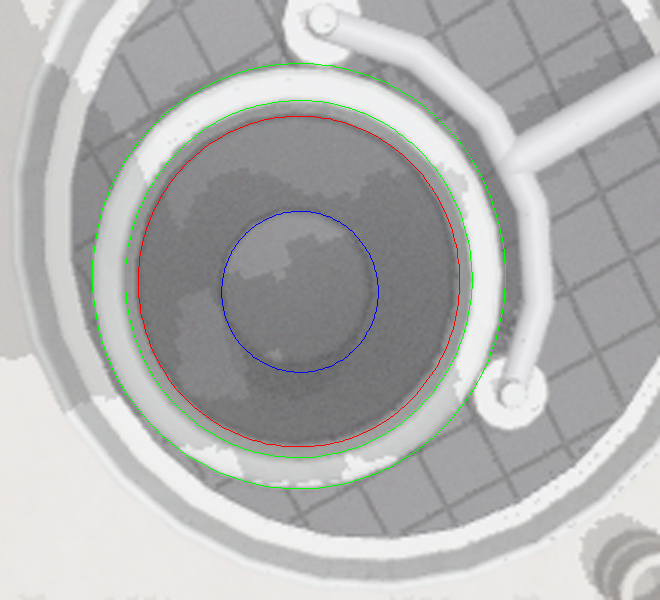

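Call:
apply_moves --deltas '[0.01, 0.64, -0.65, -2.3, 0.02, 0.66, -0.62, -2.4, 0.01, 0.69, -0.59, -2.3, 0.01, 0.71, -0.56, -2.3, 0.02, 0.73, -0.54, -2.4, 0.01, 0.76, -0.5, -2.3, 0.01, 0.77, -0.47, -2.3, 0.02, 0.79, -0.45, -2.4, 0.01, 0.82, -0.4, -2.3, 0.01, 0.82, -0.38, -2.4, 0.02, 0.84, -0.34, -2.3, 0.01, 0.86, -0.31, -2.3, 0, 0, 0, 0, 0, 0, 0, 0, 0, 0, 0, 0]' --hand 0.4

```text
time_s: 21.18
ee_pos: [0.4446, 0.0543, 0.2004]
tool_rot: [[0.0, -0.174, 0.985], [-0.0, 0.985, 0.174], [-1.0, -0.0, 0.0]]
ft_force: [0.7, 0.4, 0.3]
opening: 0.699
```

```bash
python3 look.py w13.png bronze_disc_mid
python3 - <<'E'
from h import *
import pickle
ci=pickle.load(open('ci.pkl','rb'))
m=env.regions_of('wrist','bronze_disc_mid')[0]['pixels']
ys,xs=np.nonzero(m);print(xs.min(),xs.max(),ys.min(),ys.max())
print(onz(ci,((xs.min()+xs.max())/2,(ys.min()+ys.max())/2),0.007))
E
```

```text
21.23 [0.4448 0.0537 0.2004] [0.985  0.1723 0.0001] 0.7019799595763528 [-0.4783 -0.5758 -0.3523]
bronze_disc_mid 0.95 [0.4421 0.117  0.0079] [[328. 142.]]
316 346 128 160
[0.44490049 0.11546444 0.007     ]
```

View pics/w13.png

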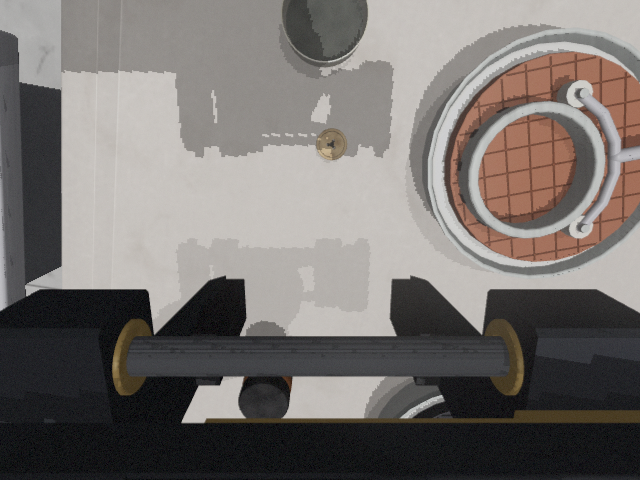

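```bash
python3 plan.py 0.4451 0.1155 0.05 10 25; python3 ring.py w13.png r13.png 537 165
```

```text
t 21.33 from [0.4449 0.0533 0.2003] 9.9 n 7
[0.72, 0.29, 0.05, -0.0, 0.71, 0.29, 0.05, -0.0, 0.72, 0.29, 0.06, -0.1, 0.71, 0.3, 0.05, 0.0, 0.72, 0.29, 0.05, 0.0, 0.72, 0.29, 0.05, -0.0, 0.71, 0.29, 0.06, -0.0]
end [0.4452 0.1155 0.05  ] 10.0
[0.592423   0.12766914] (np.float32(-67.31845), np.float64(0.0010000000000000113), np.float64(-0.005999999999999995)) [0.59365988 0.12205034] -68.0654525756836
```

View pics/r13.png

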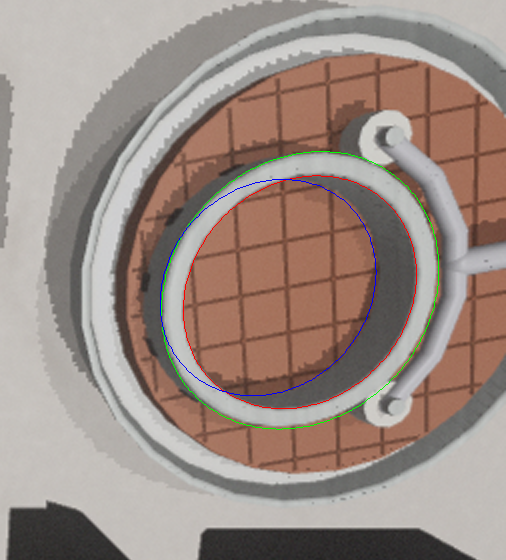

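Copper ring centre ≈ (0.5937, 0.122). Descend onto the bronze disc.

Call:
apply_moves --deltas '[0.72, 0.29, 0.05, 0, 0.71, 0.29, 0.05, 0, 0.72, 0.29, 0.06, -0.1, 0.71, 0.3, 0.05, 0, 0.72, 0.29, 0.05, 0, 0.72, 0.29, 0.05, 0, 0.71, 0.29, 0.06, 0, 0.6, 0, 0, 0, 0.5, 0, 0, 0, 0.25, 0, 0, 0, 0.1, 0, 0, 0, 0, 0, 0, 0, 0, 0, 0, 0]'

```text
time_s: 22.42
ee_pos: [0.4453, 0.116, 0.0071]
tool_rot: [[0.001, -0.174, 0.985], [0.0, 0.985, 0.174], [-1.0, -0.0, 0.001]]
ft_force: [-0.4, 0.7, -0.1]
opening: 0.702
```

```bash
python3 look.py w14.png
python3 - <<'E'
from h import *
import pickle
ci=pickle.load(open('ci.pkl','rb'))
print(proj(ci,[0.4451,0.1155,0.009]))
E
```

```text
22.47 [0.4455 0.1161 0.0074] [0.9847 0.174  0.0013] 0.7002566145342446 [-0.7152  0.2035  0.1543]
[[319.27896074 301.62582782]]
```

View pics/w14.png

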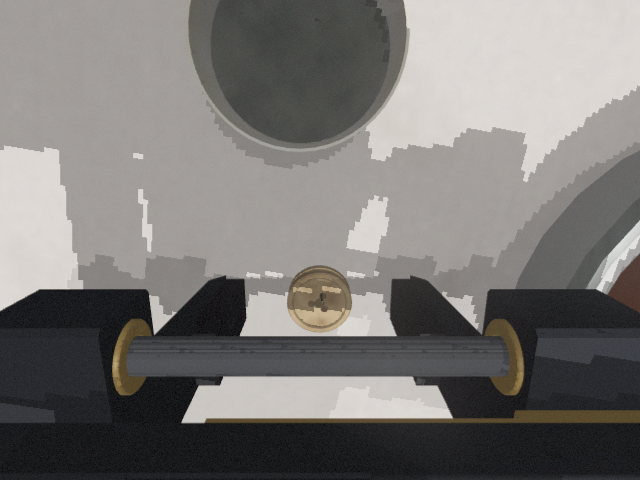

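Call:
apply_moves --deltas '[0.1, 0, 0, 0, 0.07, 0, 0, 0, 0, 0, 0, 0]'

```text
time_s: 22.72
ee_pos: [0.4448, 0.1161, 0.0016]
tool_rot: [[0.0, -0.174, 0.985], [-0.0, 0.985, 0.174], [-1.0, -0.0, 0.0]]
ft_force: [-0.4, -0.5, -0.1]
opening: 0.7
```

Call:
apply_moves --deltas '[0, 0, 0, 0, 0, 0, 0, 0, 0, 0, 0, 0, 0, 0, 0, 0, 0, 0, 0, 0, 0, 0, 0, 0, 0, 0, 0, 0]' --hand -1 --squeeze 20

```text
time_s: 23.3
ee_pos: [0.4448, 0.1162, 0.0016]
tool_rot: [[0.0, -0.175, 0.985], [0.0, 0.985, 0.175], [-1.0, -0.0, 0.0]]
ft_force: [-0.8, 0.4, 0.5]
opening: 0.289
```

```bash
python3 plan.py 0.60 0.065 0.20 10 29
```

```text
t 23.3 from [0.4448 0.1162 0.0016] 10.1 n 9
[-0.73, -0.29, 0.53, 0.0, -0.74, -0.28, 0.54, 0.0, -0.73, -0.29, 0.53, 0.0, -0.74, -0.29, 0.53, 0.0, -0.73, -0.29, 0.53, 0.0, -0.74, -0.28, 0.54, 0.0, -0.73, -0.29, 0.53, 0.0, -0.74, -0.29, 0.53, 0.1, -0.73, -0.28, 0.54, -0.0]
end [0.6001 0.0651 0.1999] 10.0
```

Call:
apply_moves --deltas '[-0.3, 0, 0, 0, -0.6, 0, 0, 0, -0.9, 0, 0, 0, -0.9, 0, 0, 0, -0.9, 0, 0, 0, -0.33, -0.29, 0.53, 0, -0.33, -0.29, 0.53, 0, -0.33, -0.29, 0.53, 0, -0.33, -0.29, 0.53, 0, -0.33, -0.29, 0.53, 0, -0.33, -0.29, 0.53, 0, -0.33, -0.28, 0.53, 0, -0.33, -0.28, 0.54, 0, -0.33, -0.28, 0.54, 0, 0, 0, 0, 0, 0, 0, 0, 0, 0, 0, 0, 0]'

```text
time_s: 24.72
ee_pos: [0.5983, 0.0655, 0.1982]
tool_rot: [[-0.002, -0.175, 0.984], [0.0, 0.984, 0.175], [-1.0, 0.0, -0.002]]
ft_force: [-0.6, -0.4, -0.5]
opening: 0.29
```

```bash
python3 look.py w15.png;python3 ring.py w15.png r15.png 315 150
```

```text
24.77 [0.5981 0.0656 0.1981] [ 0.9844  0.1758 -0.002 ] 0.2901533879113363 [ 0.3275 -0.5032 -1.1108]
[0.58522394 0.12147639] (np.float32(-53.52749), np.float64(0.009000000000000018), np.float64(0.0010000000000000113)) [0.59392264 0.12269609] -53.83805847167969
```

View pics/w15.png

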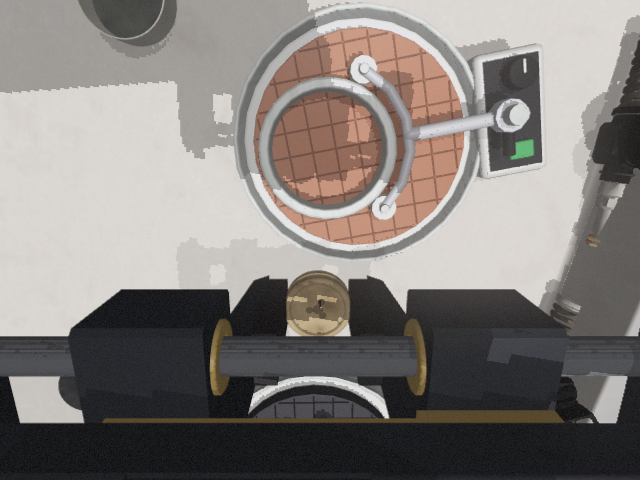

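View pics/r15.png

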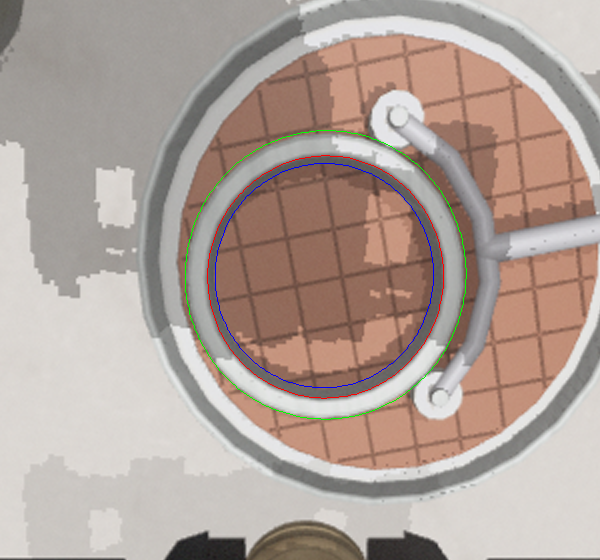

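```bash
python3 plan.py 0.5941 0.1237 0.088 10 25
```

```text
t 24.77 from [0.5981 0.0656 0.1981] 10.1 n 5
[0.73, 0.39, 0.04, 0.0, 0.74, 0.38, 0.04, 0.0, 0.73, 0.39, 0.05, 0.1, 0.74, 0.38, 0.04, -0.0, 0.73, 0.39, 0.04, 0.0]
end [0.5942 0.1237 0.088 ] 10.0
```

Call:
apply_moves --deltas '[0.73, 0.39, 0.04, 0, 0.74, 0.39, 0.04, 0, 0.73, 0.39, 0.05, 0, 0.74, 0.38, 0.04, 0, 0.73, 0.38, 0.04, 0, 0, 0, 0, 0, 0, 0, 0, 0, 0, 0, 0, 0]'

```text
time_s: 25.43
ee_pos: [0.596, 0.1227, 0.0895]
tool_rot: [[0.001, -0.175, 0.985], [-0.0, 0.985, 0.175], [-1.0, -0.0, 0.0]]
ft_force: [-0.2, -0.2, -0.7]
opening: 0.288
```

```bash
python3 look.py w16.png;python3 - <<'E'
from h import *
import pickle
ci=pickle.load(open('ci.pkl','rb'))
im=cv2.imread('pics/w16.png');th=np.linspace(0,2*np.pi,200)
for r,col in((.042,(0,0,255)),(.05,(0,255,0))):
    P=proj(ci,np.c_[.5939+r*np.cos(th),.1227+r*np.sin(th),np.full(200,.072)]);cv2.polylines(im,[P.round().astype(int)],True,col,1)
cv2.imwrite('pics/r16.png',cv2.resize(im[130:430,130:530],None,fx=2,fy=2))
E
```

```text
25.48 [0.5966 0.1225 0.0899] [0.9848 0.1739 0.0016] 0.28807028512292937 [-0.7109 -0.3267  0.0135]
```

View pics/r16.png

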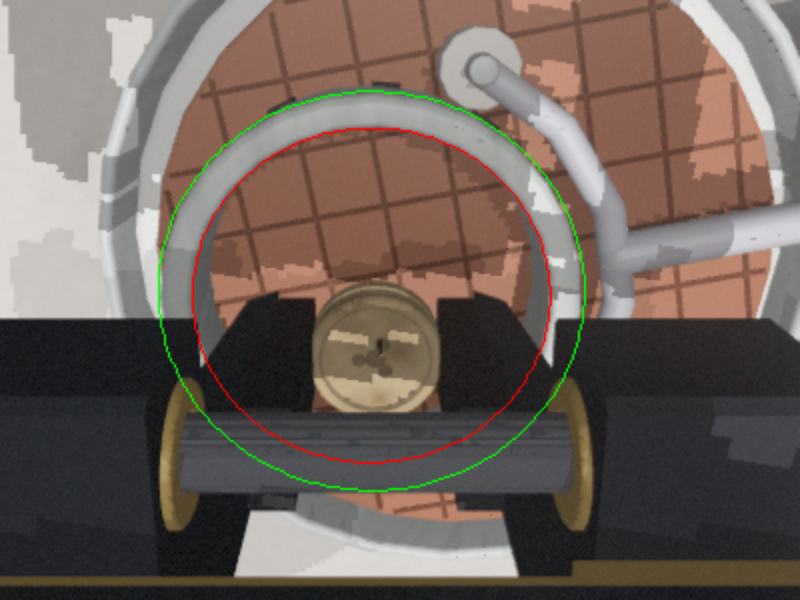

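Call:
apply_moves --deltas '[0.2, 0.05, -0.07, 0, 0.3, 0, 0, 0, 0.3, 0, 0, 0, 0.25, 0, 0, 0, 0.1, 0, 0, 0, 0.08, 0, 0, 0, 0, 0, 0, 0, 0, 0, 0, 0]'

```text
time_s: 26.15
ee_pos: [0.5936, 0.1243, 0.0516]
tool_rot: [[-0.0, -0.175, 0.985], [-0.0, 0.985, 0.175], [-1.0, -0.0, -0.0]]
ft_force: [0.4, -0.3, 0.5]
opening: 0.284
```

Call:
apply_moves --deltas '[0.015, 0, 0, 0, 0.015, 0, 0, 0, 0, 0, 0, 0]'

```text
time_s: 26.4
ee_pos: [0.5936, 0.1244, 0.0515]
tool_rot: [[0.0, -0.175, 0.985], [-0.0, 0.985, 0.175], [-1.0, -0.0, 0.0]]
ft_force: [-3.2, -1.3, 8.4]
opening: 0.29
```

Contact at 8 N. Release gently and back off.

Call:
apply_moves --deltas '[0, 0, 0, 0, 0, 0, 0, 0, 0, 0, 0, 0, 0, 0, 0, 0, 0, 0, 0, 0]' --hand -0.18

```text
time_s: 26.82
ee_pos: [0.5935, 0.1243, 0.0506]
tool_rot: [[-0.0, -0.175, 0.985], [0.0, 0.985, 0.175], [-1.0, 0.0, -0.0]]
ft_force: [0.6, -0.4, -1.1]
opening: 0.41
```

Call:
apply_moves --deltas '[-0.2, 0, 0, 0, -0.4, 0, 0, 0, -0.8, 0, 0, 0, -1, 0, 0, 0, -1, 0, 0, 0, -1, -0.5, 0, 0, -0.6, -0.7, 0, 0, 0, -0.6, 0, 0, 0, 0, 0, 0, 0, 0, 0, 0]'

```text
time_s: 27.65
ee_pos: [0.6031, 0.0703, 0.2016]
tool_rot: [[0.001, -0.173, 0.985], [-0.0, 0.985, 0.173], [-1.0, -0.0, 0.001]]
ft_force: [0.3, 0.3, 0.8]
opening: 0.407
```

```bash
python3 look.py w17.png bronze_disc_mid; python3 ring.py w17.png r17.png 320 150
python3 - <<'E'
from h import *
import pickle
ci=pickle.load(open('ci.pkl','rb'))
m=env.regions_of('wrist','bronze_disc_mid')[0]['pixels']
ys,xs=np.nonzero(m);print(xs.min(),xs.max(),ys.min(),ys.max(),onz(ci,((xs.min()+xs.max())/2,(ys.min()+ys.max())/2),0.058))
E
python3 plan.py 0.462 -0.375 0.21 -36 29
```

```text
27.7 [0.6025 0.0717 0.201 ] [ 0.9846  0.1746 -0.0002] 0.4091228510839821 [-0.5017  0.4661 -0.1564]
bronze_disc_mid 0.59 [0.59   0.1221 0.0562] [[314. 155.]]
[0.59402918 0.12672869] (np.float32(-54.42296), np.float64(1.0408340855860843e-17), np.float64(-0.003999999999999993)) [0.5940089  0.12270532] -54.43791961669922
300 335 135 171 [0.59272547 0.12375366 0.058     ]
t 27.8 from [0.6022 0.0729 0.2005] 10.2 n 17
[-0.02, -0.82, -0.43, 2.7, -0.02, -0.83, -0.38, 2.7, -0.02, -0.85, -0.35, 2.7, -0.01, -0.87, -0.31, 2.8, -0.02, -0.88, -0.26, 2.7, -0.02, -0.89, -0.22, 2.7, -0.02, -0.91, -0.18, 2.7, -0.02, -0.91, -0.14, 2.7, -0.02, -0.91, -0.09, 2.7, -0.02, -0.92, -0.05, 2.8, -0.01, -0.92, -0.01, 2.7, -0.02, -0.92, 0.04, 2.7, -0.02, -0.92, 0.08, 2.7, -0.02, -0.91, 0.12, 2.7, -0.02, -0.9, 0.17, 2.7, -0.02, -0.9, 0.21, 2.8, -0.02, -0.88, 0.25, 2.7]
end [ 0.462  -0.3748  0.2101] -36.0
```

View pics/r17.png

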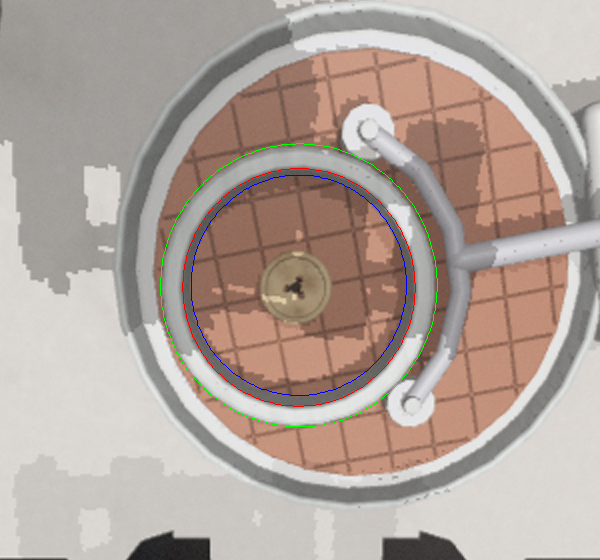

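Call:
apply_moves --deltas '[-0.02, -0.82, -0.43, 2.7, -0.02, -0.83, -0.38, 2.7, -0.02, -0.85, -0.35, 2.7, -0.01, -0.87, -0.31, 2.8, -0.02, -0.88, -0.26, 2.7, -0.02, -0.89, -0.22, 2.7, -0.02, -0.91, -0.18, 2.7, -0.02, -0.91, -0.14, 2.7, -0.02, -0.91, -0.09, 2.7, -0.02, -0.92, -0.05, 2.8, -0.01, -0.92, -0.01, 2.7, -0.02, -0.92, 0.04, 2.7, -0.02, -0.92, 0.08, 2.7, -0.02, -0.91, 0.12, 2.7, -0.02, -0.9, 0.17, 2.7, -0.02, -0.9, 0.21, 2.8, -0.02, -0.88, 0.25, 2.7, 0, -0.4, 0, 0, 0, 0, 0, 0, 0, 0, 0, 0]' --hand 0.5

```text
time_s: 29.47
ee_pos: [0.4552, -0.3842, 0.2099]
tool_rot: [[-0.0, 0.588, 0.809], [0.002, 0.809, -0.588], [-1.0, 0.001, -0.001]]
ft_force: [0.3, 0.3, 0.2]
opening: 0.756
```

Call:
apply_moves --deltas '[0, 0, 0, 0]'

```text
time_s: 29.55
ee_pos: [0.456, -0.3832, 0.2101]
tool_rot: [[0.0, 0.587, 0.81], [0.002, 0.81, -0.587], [-1.0, 0.002, -0.001]]
ft_force: [-0.0, 0.6, -0.1]
opening: 0.752
```

```bash
python3 look.py w18.png light_weight_grip
python3 - <<'E'
from h import *
m=env.regions_of('wrist','light_weight_grip')[0]['pixels'];ys,xs=np.nonzero(m);print(xs.min(),xs.max(),ys.min(),ys.max())
E
```

```text
29.6 [ 0.4561 -0.3833  0.2102] [ 0.81   -0.5864 -0.0006] 0.7484019622671556 [ 0.1983  1.3963 -0.3335]
light_weight_grip 0.73 [ 0.5054 -0.3355  0.0189] [[332. 135.]]
288 370 94 179
```

View pics/w18.png

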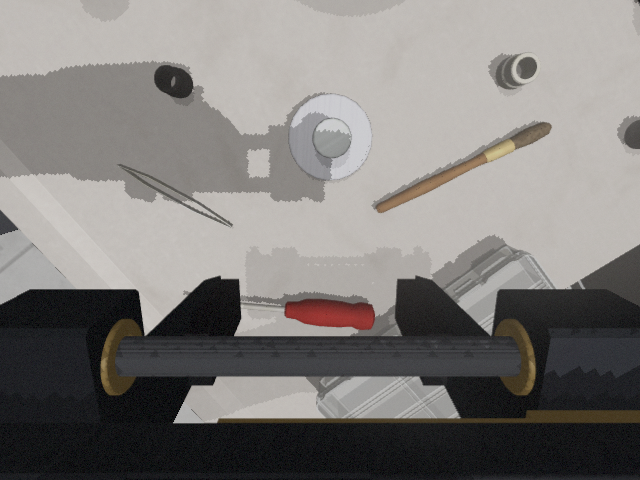

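```bash
python3 - <<'E'
from h import *
import pickle
ci=pickle.load(open('ci.pkl','rb'))
print(onz(ci,(329.7,137),0.017),onz(ci,(332,138),0.065))
E
python3 plan.py 0.5045 -0.3355 0.10 -34 27
```

```text
[ 0.50245624 -0.3355723   0.017     ] [ 0.50224014 -0.33633547  0.065     ]
t 29.7 from [ 0.4558 -0.3841  0.2104] -36.0 n 5
[0.74, 0.45, 0.07, -0.4, 0.73, 0.45, 0.08, -0.4, 0.74, 0.46, 0.08, -0.4, 0.73, 0.45, 0.08, -0.4, 0.74, 0.45, 0.08, -0.4]
end [ 0.5044 -0.3354  0.1   ] -34.0
```

Call:
apply_moves --deltas '[0.7, 0.44, 0.06, 0, 0.7, 0.44, 0.06, 0, 0.7, 0.44, 0.06, 0, 0.7, 0.44, 0.06, 0, 0.7, 0.44, 0.06, 0, 0, 0, 0, 0, 0, 0, 0, 0, 0, 0, 0, 0]'

```text
time_s: 30.37
ee_pos: [0.5011, -0.3387, 0.1065]
tool_rot: [[0.001, 0.59, 0.808], [-0.001, 0.808, -0.59], [-1.0, -0.0, 0.001]]
ft_force: [0.5, 0.2, 0.1]
opening: 0.753
```

```bash
python3 look.py w19.png
python3 - <<'E'
from h import *
import pickle
ci=pickle.load(open('ci.pkl','rb'))
print(proj(ci,[0.5023,-0.336,0.065]))
E
```

```text
30.42 [ 0.5011 -0.3393  0.1068] [ 0.8071 -0.5905  0.0021] 0.7474251220010959 [-0.252   0.2834  0.2299]
[[317.95834007 259.53899989]]
```

View pics/w19.png

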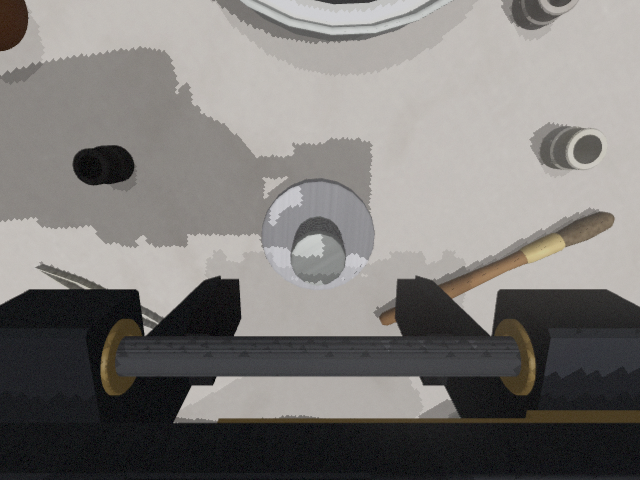

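Call:
apply_moves --deltas '[0.5, 0.07, 0, 0, 0.7, 0.07, 0, 0, 0.6, 0, 0, 0, 0.4, 0, 0, 0, 0.25, 0, 0, 0, 0.15, 0, 0, 0, 0, 0, 0, 0, 0, 0, 0, 0]'

```text
time_s: 31.08
ee_pos: [0.5038, -0.3351, 0.0281]
tool_rot: [[0.001, 0.59, 0.807], [-0.001, 0.807, -0.59], [-1.0, -0.0, 0.001]]
ft_force: [1.1, 0.2, 0.3]
opening: 0.752
```

Call:
apply_moves --deltas '[0, 0, 0, 0, 0, 0, 0, 0, 0, 0, 0, 0, 0, 0, 0, 0, 0, 0, 0, 0, 0, 0, 0, 0, 0, 0, 0, 0]' --hand -1 --squeeze 40

```text
time_s: 31.67
ee_pos: [0.5036, -0.3347, 0.0275]
tool_rot: [[0.0, 0.59, 0.808], [-0.0, 0.808, -0.59], [-1.0, -0.0, 0.0]]
ft_force: [1.0, -0.3, 1.2]
opening: 0.332
```

Call:
apply_moves --deltas '[-0.2, 0, 0, 0, -0.4, 0, 0, 0, -0.6, 0, 0, 0, -0.9, 0, 0, 0, -0.9, 0, 0, 0, -0.9, 0, 0, 0, -0.9, 0, 0, 0, 0, 0, 0, 0, 0, 0, 0, 0]'

```text
time_s: 32.42
ee_pos: [0.5042, -0.335, 0.1733]
tool_rot: [[0.003, 0.59, 0.808], [-0.002, 0.808, -0.59], [-1.0, 0.0, 0.003]]
ft_force: [-0.4, 0.3, -3.1]
opening: 0.33
```

```bash
python3 look.py w20.png; python3 plan.py 0.5937 0.124 0.185 10 27
```

```text
32.47 [ 0.503  -0.3345  0.1715] [ 0.8076 -0.5898 -0.    ] 0.32881479967756094 [-0.1942 -0.2761 -2.7451]
t 32.47 from [ 0.503  -0.3345  0.1715] -36.1 n 18
[-0.02, 0.78, -0.37, -2.6, -0.03, 0.8, -0.32, -2.5, -0.02, 0.82, -0.3, -2.6, -0.03, 0.83, -0.25, -2.6, -0.02, 0.83, -0.22, -2.5, -0.03, 0.85, -0.19, -2.6, -0.02, 0.85, -0.14, -2.5, -0.03, 0.86, -0.11, -2.6, -0.02, 0.86, -0.06, -2.6, -0.03, 0.87, -0.03, -2.5, -0.02, 0.86, 0.01, -2.6, -0.03, 0.87, 0.05, -2.6, -0.02, 0.86, 0.09, -2.5, -0.03, 0.86, 0.12, -2.6, -0.02, 0.85, 0.17, -2.6, -0.03, 0.84, 0.2, -2.5, -0.02, 0.83, 0.24, -2.6, -0.03, 0.82, 0.27, -2.5]
end [0.5936 0.124  0.185 ] 10.0
```

View pics/w20.png

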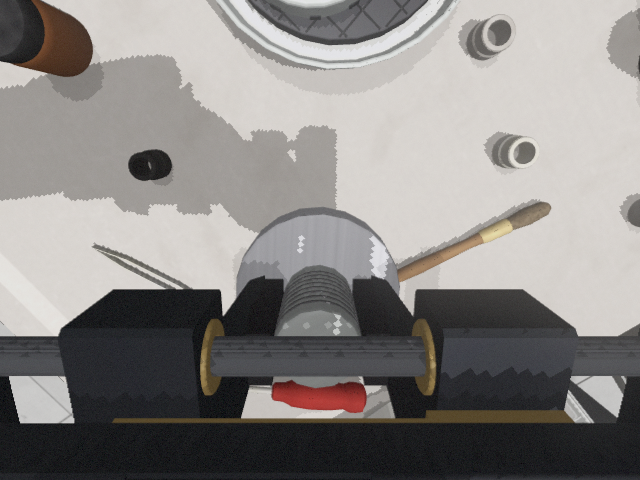

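Call:
apply_moves --deltas '[-0.02, 0.38, -0.18, -1.3, -0.02, 0.4, -0.19, -1.3, -0.03, 0.8, -0.32, -2.5, -0.02, 0.82, -0.3, -2.6, -0.03, 0.83, -0.25, -2.6, -0.02, 0.83, -0.22, -2.5, -0.03, 0.85, -0.19, -2.6, -0.02, 0.85, -0.14, -2.5, -0.03, 0.86, -0.11, -2.6, -0.02, 0.86, -0.06, -2.6, -0.03, 0.87, -0.03, -2.5, -0.02, 0.86, 0.01, -2.6, -0.03, 0.87, 0.05, -2.6]'

```text
time_s: 33.55
ee_pos: [0.5624, -0.0256, 0.1799]
tool_rot: [[-0.002, 0.088, 0.996], [0.001, 0.996, -0.088], [-1.0, 0.001, -0.002]]
ft_force: [-0.3, 0.7, -2.9]
opening: 0.329
```

Call:
apply_moves --deltas '[-0.02, 0.86, 0.09, -2.5, -0.02, 0.86, 0.12, -2.6, -0.02, 0.85, 0.17, -2.6, -0.02, 0.84, 0.2, -2.5, -0.02, 0.7, 0.2, -2.6, -0.02, 0.5, 0.16, -2.5, 0, 0.3, 0.1, 0, 0, 0.15, 0.05, 0, 0, 0, 0, 0, 0, 0, 0, 0]'

```text
time_s: 34.38
ee_pos: [0.5927, 0.1228, 0.1841]
tool_rot: [[-0.001, -0.172, 0.985], [-0.001, 0.985, 0.172], [-1.0, -0.001, -0.001]]
ft_force: [0.3, 0.5, -2.6]
opening: 0.33
```

```bash
python3 look.py w21.png; python3 plan.py 0.594 0.124 0.105 10 27
```

```text
34.43 [0.5928 0.1224 0.1842] [ 0.9853  0.1708 -0.0009] 0.32811800468921154 [ 0.7455 -0.5718 -3.0574]
t 34.43 from [0.5928 0.1224 0.1842] 9.8 n 3
[0.88, 0.02, 0.02, -0.1, 0.88, 0.01, 0.01, -0.0, 0.88, 0.02, 0.02, -0.1]
end [0.594  0.1241 0.105 ] 10.0
```

View pics/w21.png

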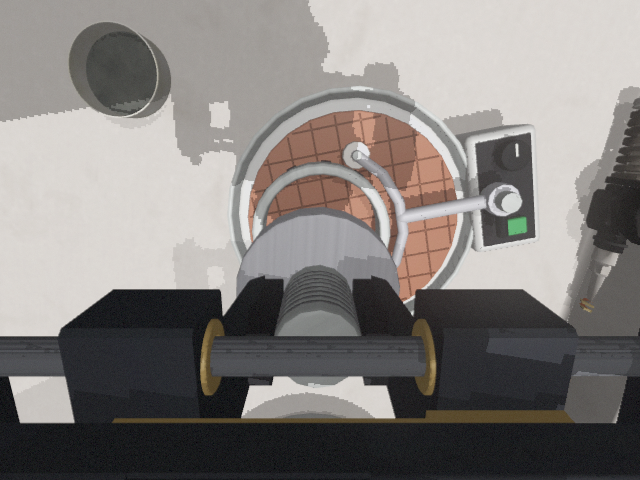

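Call:
apply_moves --deltas '[0.5, 0.02, 0.02, 0, 0.7, 0.02, 0.02, 0, 0.7, 0.02, 0.01, 0, 0.5, 0, 0, 0, 0.2, 0, 0, 0, 0.1, 0, 0, 0, 0, 0, 0, 0, 0, 0, 0, 0]'

```text
time_s: 35.1
ee_pos: [0.5948, 0.1259, 0.1045]
tool_rot: [[0.001, -0.172, 0.985], [0.0, 0.985, 0.172], [-1.0, -0.0, 0.001]]
ft_force: [-0.0, 0.1, -2.7]
opening: 0.326
```

```bash
cat > al.py <<'E'
import sys;from h import *
import pickle
f=sys.argv[1];ci=pickle.load(open('ci.pkl','rb'));th=np.linspace(0,2*np.pi,400)
o=env.get_obs();T=np.array(o['ee_pos']);R=np.array([.5940,.1227]);y=np.array([-.175,.985])
def ext(c,r,z):
    P=proj(ci,np.c_[c[0]+r*np.cos(th),c[1]+r*np.sin(th),np.full(400,z)]);return P.min(0).round(1),P.max(0).round(1)
for k in(-.002,0,.002): print(k,'ring out',ext(R+k*y,.05,.072),'in',ext(R+k*y,.042,.072))
zb=T[2]-.0275
for k in (-.004,-.002,0): print(k,'wt bot',ext(T[:2]+k*y,.037,zb),'top',ext(T[:2]+k*y,.037,zb+.02))
im=cv2.imread('pics/'+f)[130:430,200:480]
cv2.imwrite('pics/z'+f,cv2.resize(im,None,fx=2,fy=2,interpolation=cv2.INTER_CUBIC))
E
python3 look.py w22.png; python3 al.py w22.png
```

```text
35.15 [0.5949 0.126  0.1047] [0.985  0.1724 0.0018] 0.3277244270905847 [ 0.8078  0.1764 -2.7333]
-0.002 ring out (array([219.3, 183.4]), array([414.6, 366.4])) in (array([235., 200.]), array([398.9, 353.5]))
0 ring out (array([219. , 179.2]), array([414.8, 363.2])) in (array([234.7, 195.9]), array([399.1, 350.2]))
0.002 ring out (array([218.7, 175. ]), array([415.1, 360. ])) in (array([234.5, 191.7]), array([399.3, 346.9]))
-0.004 wt bot (array([245.6, 209.9]), array([394.1, 348.7])) top (array([237.3, 218.9]), array([403.1, 371.9]))
-0.002 wt bot (array([245.4, 205.7]), array([394.3, 345.3])) top (array([237. , 214.2]), array([403.3, 368.2]))
0 wt bot (array([245.2, 201.5]), array([394.5, 341.9])) top (array([236.8, 209.5]), array([403.6, 364.5]))
```

View pics/zw22.png

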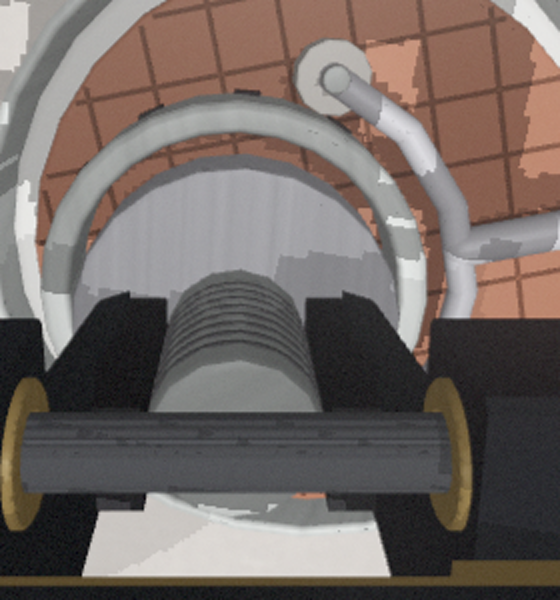

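Call:
apply_moves --deltas '[0.1, 0, -0.02, 0, 0.15, 0, 0, 0, 0.15, 0, 0, 0, 0.1, 0, 0, 0, 0.04, 0, 0, 0, 0, 0, 0, 0, 0, 0, 0, 0]'

```text
time_s: 35.73
ee_pos: [0.5933, 0.126, 0.088]
tool_rot: [[-0.0, -0.173, 0.985], [-0.001, 0.985, 0.173], [-1.0, -0.001, -0.0]]
ft_force: [-2.9, -0.5, 5.0]
opening: 0.328
```

Call:
apply_moves --deltas '[0, 0, 0, 0, 0, 0, 0, 0, 0, 0, 0, 0, 0, 0, 0, 0, 0, 0, 0, 0, 0, 0, 0, 0]' --hand 0.3

```text
time_s: 36.23
ee_pos: [0.5935, 0.126, 0.0873]
tool_rot: [[0.0, -0.173, 0.985], [0.0, 0.985, 0.173], [-1.0, 0.0, 0.0]]
ft_force: [0.2, -0.3, 0.0]
opening: 0.649
```

Call:
apply_moves --deltas '[-0.2, 0, 0, 0, -0.5, 0, 0, 0, -0.9, 0, 0, 0, -1, 0, 0, 0, -0.8, -0.3, 0, 0, -0.3, -0.6, 0, 0, 0, -0.7, 0, 0, 0, -0.5, 0, 0, 0, 0, 0, 0, 0, 0, 0, 0]'

```text
time_s: 37.07
ee_pos: [0.6044, 0.0636, 0.1986]
tool_rot: [[0.0, -0.171, 0.985], [0.0, 0.985, 0.171], [-1.0, 0.0, 0.0]]
ft_force: [0.2, 1.5, 0.4]
opening: 0.65
```

```bash
python3 look.py w23.png
python3 - <<'E'
from h import *
import pickle
ci=pickle.load(open('ci.pkl','rb'));th=np.linspace(0,2*np.pi,200)
im=cv2.imread('pics/w23.png')
c=(.5940,.1227);p=proj(ci,[c[0],c[1],.072])[0].astype(int);x0,y0=p[0]-110,max(0,p[1]-100)
big=cv2.resize(im[y0:y0+200,x0:x0+220],None,fx=3,fy=3,interpolation=cv2.INTER_CUBIC)
for r,z,col in((.037,.080,(0,0,255)),(.042,.072,(0,255,0)),(.05,.072,(0,255,0)),(.015,.125,(255,0,0))):
    P=(proj(ci,np.c_[c[0]+r*np.cos(th),c[1]+r*np.sin(th),np.full(200,z)])-[x0,y0])*3
    cv2.polylines(big,[P.round().astype(int)],True,col,1)
cv2.imwrite('pics/r23.png',big)
snap('side','s23.png');snap('top','t23.png')
E
```

```text
37.12 [0.6041 0.065  0.1985] [ 0.9849  0.1733 -0.0001] 0.6485360596959764 [-0.6398  0.8217 -0.2108]
```

View pics/r23.png

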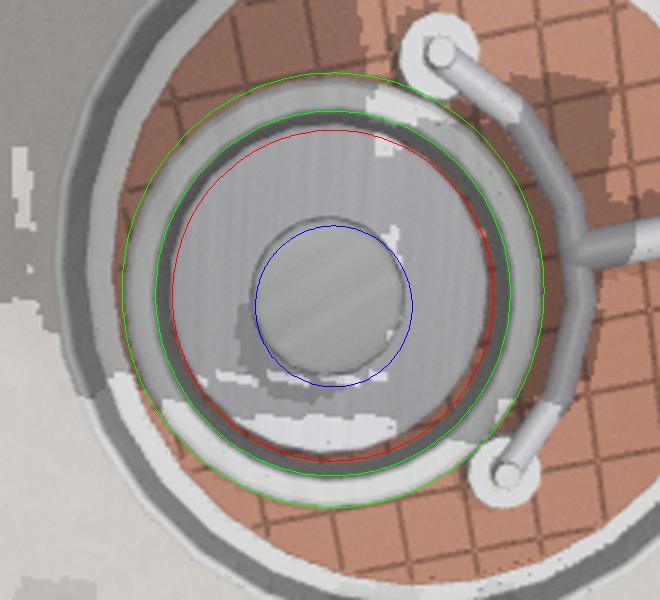

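View pics/s23.png

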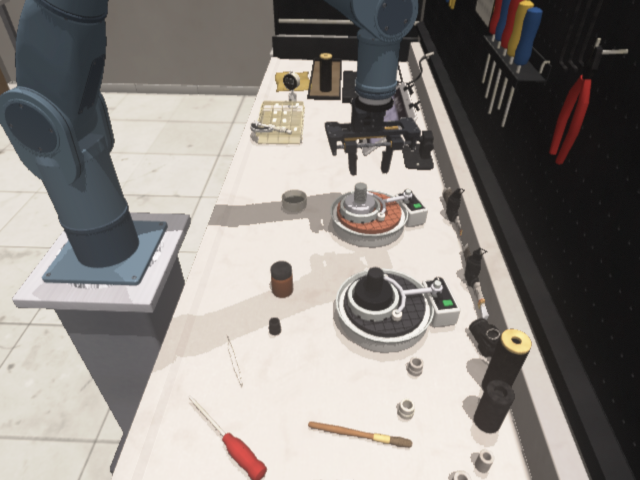

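```bash
python3 -c "
from h import *
print(env.sign_off(), env.get_obs()['time_s'])"
```

```text
the job is handed in; nothing more can be done
the job is handed in; nothing more can be done
```

Both lapping machines are loaded and the job is handed in, with about 37 s of the 109 s used. `sign_off` reported no verdict.

- **Iron plate:** the steel disc lies within about 1 mm of the ring centre. The heavy black weight rests on it, also within about 1 mm, and its knob and body line up, so it looks level.
- **Copper plate:** the bronze disc lies about 1.5 mm from the ring centre. The light silver weight is about 1 to 1.5 mm off centre, clear of the ring all round, and its knob and body agree to about 0.3 mm, so it also looks level.
- **Setting down:** each piece was lowered until the force sensor showed contact, about 6 to 9 N, and only then released.
- **Other objects:** the black nut, dish and jar appear unmoved in the last side picture. I compared them by eye and did not measure them.
- **Disagreement found:** near the gripper, the wrist camera and the arm's reported position differed by about 2 mm sideways. I therefore lined up the weights by comparing weight and ring in the same picture.

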